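# Clear the painting bench: caddy on the rail, cups nested on the mat

## Robot

A 6-joint arm with a two-finger parallel gripper is mounted at the origin on the work surface. World frame = base frame: x ahead of the robot, y to its left, z up, the work surface at z = 0. Lengths are in m, angles in rad, forces in N, time in s.
With the tool pointing down it reaches from about 0.35 to 0.85 m from the base axis. Payload 8.1 kg.
Tool frame: the origin (TCP) lies between the finger pads; the fingertips stand 8 mm ahead of it and the grasp point (between the pads) lies 11 mm behind it (env.tips_ahead is the distance from the TCP to the fingertips, in m); z points along the fingers, y is the line along which they close (so a half turn about z gives the same grasp; the last joint's range is limited). The gripper opens to 93 mm and grips with 3 to 60 N. Pads are 15 mm wide; open, the fingers measure 128 mm over their backs; the gripper's body (75 mm by 188 mm) begins 65 mm behind the grasp point.
Start: joints at [-1.196, 0.13, 1.488, -0, 1.523, -0.085], TCP at [0.266, -0.538, 0.205] pointing down, gripper open.
Joint ranges: [-2.96, 2.96], [-0.89, 2.26], [0.02, 2.5], [-1.34, 4.48], [0, 2.73], [-2.66, 2.66]. Speed limits (rad/s): [2.39, 2.39, 2.79, 3.14, 3.14, 3.14].

## Interface

Orientations are given as a unit quaternion [w, x, y, z].
In Python, from station import env, read_camera gives the robot as it stands. The module is installed in compiled form; this text tells all that it offers.
- The arm moves only by the tool send_rows, never from a script. Its argument "moves" is a list of rows, each an object of numbers: "claw": the closure, from -1 (fully open) to 1 (shut); "dx", "dy", "dz": the shift along the tool's x, y, z as a fraction of full scale; "rx", "ry", "rz": the turn, a rotation vector about the tool's x, y, z as a fraction of full scale. A call has 1 to 8 rows; each row shifts and turns the commanded pose from where the row before left it, along the tool's axes as they then stand; what a row does not reach is not made up. Full scale, the value 1, is 0.3 m for a shift and 180 degrees for a turn. A row lasts 1/8 s, in which the tool goes at most 62.5 mm and 10.7 degrees, less where a joint would pass 70% of its speed; a pose out of reach is approached as far as the arm can. A call with a number of a shift or a turn outside -1 to 1 is refused whole. A call with a gripper value outside its range is refused whole. The fingers move at their own pace and stop on an object; "grip_force" is the grip in N (left out, the last holds). Time passes only in rows, so rows that do not move let the fingers close. It gives the time, the measured TCP pose, the force, the opening and the grip force at its end, in the units of the state.
- env.get_state(): the state, without advancing time (a new reading comes with each control period).
- read_camera(name): name is "scene" or "top" or "wrist"; returns a dict with "img" (480x640x3 uint8, red, green, blue), "vfov" (degrees; the focal length in pixels is half the picture's height over the tangent of half this angle, whatever the lens; pixels are square), "cx", "cy" (the principal point, pixels), "k1" (the pictures are not rectified: a ray, as slopes to the right and down, at radius r is drawn at 1 + k1 r^2 times it, then the intrinsics apply), "view" (4x4, takes a point from world to camera coordinates); the wrist camera has in their place "hand_eye" (4x4, takes a point from camera to tool coordinates, whose origin is the TCP and whose axes are the flange's). Camera axes: x right, y up, looking along -z (the intrinsics and any distortion apply to the point x, -y, -z); pixel columns grow to the right and rows downward; lengths in m; the calibration is good to about 2 mm. A picture is of the moment at which its call begins: read the wrist's pose just before it. There is no depth.
- env.job_done(): hands the job in; it is judged then, once.
The state is a dict: "time_s": time; "qpos": joint angles; "joint_velocities": joint speeds; "joint_efforts": joint torques, N m; "tcp_pos": TCP position; "eef_rot": TCP orientation; "ft_force": force on the tool from outside, world axes, zero at the start; "ft_torque": the same for the moment, N m; "width": finger opening in m; "gripper_force": force on a finger pad.
Only numpy, scipy, OpenCV 4.12 (cv2) and the standard library are available. Lean on these libraries where they do the work, as an engineer would, in place of code of your own. Each camera call takes 0.05 s, during which the arm holds its last target. There are 200 camera calls.

## Task

Clear the bench after painting: take the S-hook from its low stand and hook it over the bar of the taller rail, then hang the brush caddy by its handle from the hook's lower curl so that it hangs free and still. On the cork mat where the caddy stood, nest all the white mixing cups (there are three to five) upright into one another in a single stack standing on the mat, each cup fully home. Do not knock over the paint tins, the bottle or the jar.

Things in the scene. Friction and masses are not known exactly. Their poses are not given: they have to be found in the camera images.
- rail: fixed steel rack: a level round bar, diameter 12, 280 long along the rack's own y, its axis 290 above the table, on a post (diameter 16, foot disc 70 across) at either end. Origin on the table under the bar's middle; its own x axis points away from the robot's side (turned up to 0.2 rad) (sizes in mm).
- rail_mid (a point): middle of that bar, on its axis; same axes as the rack (sizes in mm).
- hook_stand: fixed low parking stand of the same make: level bar, diameter 12, 150 long along its own y, axis 170 above the table, on a post at either end. The S-hook hangs on it at the start, near its middle. Origin on the table under the bar's middle (sizes in mm).
- hook: steel S-hook, 60 g, round wire of diameter 8, flat in its own x-z plane; 136 tall, 56 wide (mm). Origin at its middle, z up. Curls: arcs of radius 24 to the wire's centre, about x 0, z +40 and x 0, z -40; straight shank from x -24, z +40 to x +24, z -40. Upper free tip at x +21, z +52; lower free tip at x -21, z -52. On the stand at the start, its -x side (lower tip) faces the robot.
- hook_seat (a point): on the S-hook, own x 0, z +53.7 mm: where a 12 mm bar's axis lies when the hook hangs on it. The upper curl opens downward on its own +x side: to take it off a bar lift it 28 mm, then draw it 60 mm toward its own -x; to put it on, the reverse.
- hook_cup (a point): on the S-hook, own x 0, z -56.8 mm: where the centre of the caddy's handle wire lies when it hangs in the lower curl. The lower curl opens upward on its own -x side: a handle comes in from -x about 28 mm above this point, over the tip, then down.
- caddy: wooden brush caddy, 250 g: open box 100 (x) by 84 (y) by 60 high (mm), partition across its middle (y-z plane), rigid upright handle above it: two steel straps 10 (x) by 6 (y) at y +20 and -20 (46 over both), up to 120 high, joined by a 6 thick wire peaked at 140. Origin: centre of underside, z up. Alike after a half turn. Starts on the mat.
- caddy_bail (a point): peak of the caddy's handle: wire centre, 140 above its underside. Both straps can be gripped together along the caddy's y, about 110 up, the fingers leaning forward 0.5 to 0.6 rad so that the gripper's body stays clear of the hook and the rail (sizes in mm).
- coaster: fixed round cork mat, diameter 170, 5 thick. Origin: centre of its underside, on the table (sizes in mm).
- cup0: white plastic mixing cup with a thick bottom (10), open at the top, 54 high, 60 g (mm). Upper band, from 30 up to the rim: straight cylinder, outer diameter 64, wall 3; below it steps in to diameter 54 and tapers to a foot of 43. Nested, its band rests on the lower cup's rim, 24 higher, with about 2 play all round. Origin: centre of the underside, z up. May be absent.
- cup1: white plastic mixing cup with a thick bottom (10), open at the top, 54 high, 60 g (mm). Upper band, from 30 up to the rim: straight cylinder, outer diameter 64, wall 3; below it steps in to diameter 54 and tapers to a foot of 43. Nested, its band rests on the lower cup's rim, 24 higher, with about 2 play all round. Origin: centre of the underside, z up. May be absent.
- cup2: white plastic mixing cup with a thick bottom (10), open at the top, 54 high, 60 g (mm). Upper band, from 30 up to the rim: straight cylinder, outer diameter 64, wall 3; below it steps in to diameter 54 and tapers to a foot of 43. Nested, its band rests on the lower cup's rim, 24 higher, with about 2 play all round. Origin: centre of the underside, z up. May be absent.
- cup3: white plastic mixing cup with a thick bottom (10), open at the top, 54 high, 60 g (mm). Upper band, from 30 up to the rim: straight cylinder, outer diameter 64, wall 3; below it steps in to diameter 54 and tapers to a foot of 43. Nested, its band rests on the lower cup's rim, 24 higher, with about 2 play all round. Origin: centre of the underside, z up. May be absent.
- cup4: white plastic mixing cup with a thick bottom (10), open at the top, 54 high, 60 g (mm). Upper band, from 30 up to the rim: straight cylinder, outer diameter 64, wall 3; below it steps in to diameter 54 and tapers to a foot of 43. Nested, its band rests on the lower cup's rim, 24 higher, with about 2 play all round. Origin: centre of the underside, z up. May be absent.
- tin_big: bystander, loose: steel paint tin with drips, diameter 84, 100 high. Origin: centre of the underside, z up (sizes in mm).
- tin_mid: bystander, loose: steel paint tin with drips, diameter 72, 75 high. Origin: centre of the underside, z up (sizes in mm).
- tin_small: bystander, loose: small steel paint tin, diameter 52, 50 high. Origin: centre of the underside, z up (sizes in mm).
- tin_low: bystander, loose: small steel paint tin, diameter 56, 45 high. Origin: centre of the underside, z up (sizes in mm).
- thinner: bystander, loose: clear plastic bottle, diameter 60, 160 high. Origin: centre of the underside, z up (sizes in mm).
- glitter: bystander, loose: glass jar with a white cap, diameter 52, 60 high. Origin: centre of the underside, z up (sizes in mm).

How it is judged:
By the outcome, as a careful person would: the job done as asked, in the order asked, and still so for the second after the job is handed in, with the robot touching nothing.
Of cup0, cup1, cup2, cup3, cup4 only 3 to 5 are there at a start; the rules pass over those that are not, and their reading is None.
At some moment in a run one of cup0, cup1, cup2, cup3, cup4 may be knocked a few centimetres aside while the robot is not near it.
It also fails if it takes over 210 s, if anything falls off the work surface, if the arm or the gripper's body presses on something with over 40 N, if the wrist force passes 120 N, or if a joint passes its speed limit or range.

## Working session

There is one attempt and no reset: what is moved stays moved. The work goes in short steps, Python scripts to look and compute and a tool call to move; the robot and the scene stay as the last step left them, time stands still between calls to the robot, and variables do not carry over. Pictures are saved under pics/ and viewed, at most 14 in all, crops included, and the job is handed in when it is done.

Besides the shell and the picture viewer there is one more tool, called after ">>>" as name(argument=value, ...), one argument or row to a line, values as JSON. send_rows: Moves the arm, as the interface text tells. Its arguments: {"type":"object","properties":{"moves":{"type":"array","items":{"type":"object","properties":{"claw":{"type":"number"},"dx":{"type":"number"},"dy":{"type":"number"},"dz":{"type":"number"},"rx":{"type":"number"},"ry":{"type":"number"},"rz":{"type":"number"}}}},"grip_force":{"type":"number"}},"required":["moves"]}

```bash
mkdir -p pics; ls; cat > h.py <<'E'
import numpy as np, cv2
from station import env, read_camera
from scipy.spatial.transform import Rotation as R
def q2R(q): return R.from_quat([q[1],q[2],q[3],q[0]]).as_matrix()
def tool():
    s=env.get_state(); T=np.eye(4); T[:3,:3]=q2R(s["eef_rot"]); T[:3,3]=s["tcp_pos"]; return T
def cam(name):
    T=tool(); c=read_camera(name)
    c["c2w"]= T@np.array(c["hand_eye"]) if name=="wrist" else np.linalg.inv(np.array(c["view"]))
    c["f"]=240/np.tan(np.radians(c["vfov"])/2); return c
def ray(c,uv):
    d=(np.asarray(uv,float)-[c["cx"],c["cy"]])/c["f"]; rd=np.hypot(*d); r=rd
    for _ in range(30): r=rd/(1+c["k1"]*r*r)
    if rd>0: d=d*r/rd
    v=c["c2w"][:3,:3]@np.array([d[0],-d[1],-1]); return c["c2w"][:3,3],v/np.linalg.norm(v)
def onz(c,uv,z):
    o,v=ray(c,uv); return o+v*(z-o[2])/v[2]
def tri(pairs):
    A=np.zeros((3,3));b=np.zeros(3);L=[]
    for c,uv in pairs:
        o,v=ray(c,uv);P=np.eye(3)-np.outer(v,v);A+=P;b+=P@o;L.append((P,o))
    p=np.linalg.solve(A,b); return p,max(np.linalg.norm(P@(p-o)) for P,o in L)
def proj(c,p):
    q=np.linalg.inv(c["c2w"])@np.append(p,1); d=np.array([q[0],-q[1]])/-q[2]
    return d*(1+c["k1"]*(d@d))*c["f"]+[c["cx"],c["cy"]]
def save(n,img): cv2.imwrite("pics/"+n+".png",img[:,:,::-1])
E
python3 - <<'E'
from h import *
for n in("scene","top","wrist"):
    c=cam(n); save(n+"0",c["img"]); print(n,c["vfov"],c["cx"],c["cy"],c["k1"],c["c2w"].round(3).tolist())
print(env.get_state())
E
```

```text
pics
scene 46.64210537256906 319.5563081247923 232.87664365649263 -0.06069739970710159 [[0.375, -0.526, 0.764, 1.502], [0.927, 0.225, -0.301, -0.329], [-0.013, 0.821, 0.571, 0.923], [0.0, 0.0, 0.0, 1.0]]
top 45.61401915027476 317.0604489458722 231.63044631264071 -0.06649331645020619 [[0.015, 0.986, -0.167, 0.275], [-1.0, 0.017, 0.009, 0.065], [0.012, 0.167, 0.986, 1.703], [0.0, 0.0, 0.0, 1.0]]
wrist 63.136091110674215 313.26991691244615 241.33553194083564 -0.04572828280300256 [[0.444, 0.867, 0.227, 0.329], [-0.896, 0.43, 0.111, -0.508], [-0.002, -0.252, 0.968, 0.384], [0.0, 0.0, 0.0, 1.0]]
{'time_s': 0.15, 'qpos': array([-1.19638365e+00,  1.31014434e-01,  1.48902772e+00,  1.32131203e-05,
        1.52299149e+00, -8.53976236e-02]), 'joint_velocities': array([ 0.00055362,  0.00032107, -0.00406159,  0.00037968,  0.00123993,
        0.00111587]), 'joint_efforts': array([ 9.71757145e-04, -5.60475111e+01, -4.92334843e+01,  7.68181868e-02,
        3.05294723e-02, -1.14926574e-04]), 'tcp_pos': array([ 0.26612531, -0.53724292,  0.20461323]), 'eef_rot': array([-7.13933988e-04,  9.73687835e-01,  2.27884797e-01, -9.72247341e-05]), 'ft_force': array([ 0.06532837, -0.22473919,  0.0719198 ]), 'ft_torque': array([0.01070873, 0.04062241, 0.0105292 ]), 'gripper_force': 0.0, 'width': 0.09324478320033111}
```

View pics/scene0.png

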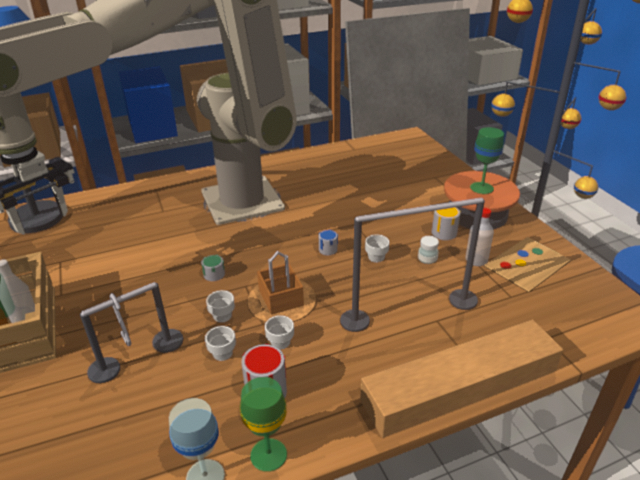

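View pics/top0.png

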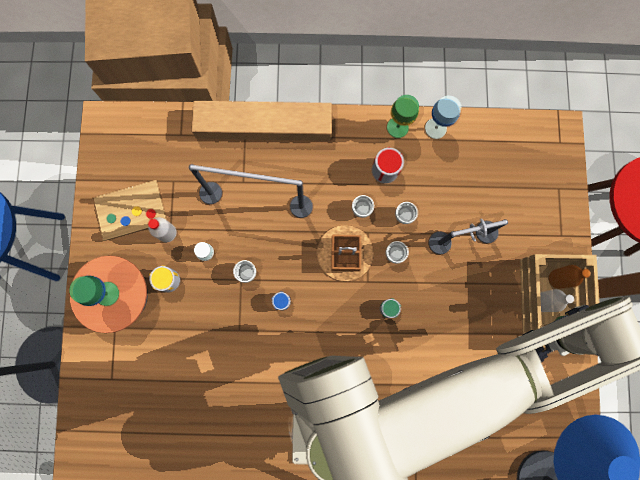

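The scene holds four cups, at top-view pixels (363,206), (406,213), (397,252) and (244,271). The white-capped jar is at (203,251), the caddy on its mat at (346,253), the rail bar runs (193,167)–(301,183), and the stand bar with the hook is at (438,240)–(505,223).

```bash
python3 - <<'E'
from h import *
t=cam("top"); s=cam("scene")
P=lambda n,a,b:print(n,*[np.round(x,3) for x in tri([(t,a),(s,b)])])
P("railL",(193,167),(480,203)); P("railR",(301,183),(358,220))
P("standL",(438,240),(157,287)); P("standR",(506,222),(86,315))
P("hooktop",(484,226),(113,297)); P("bail",(346,249),(279,253))
for uv in[(363,206),(406,213),(397,252),(244,271)]: print("cup",onz(t,uv,.054).round(3))
for n,uv,z in[("big",(389,162),.1),("low/green",(391,308),.05),("blue",(281,300),.05),("jar",(203,251),.06),("yellow",(163,279),.075),("thinner",(152,226),.16),("mat",(345,253),.005)]: print(n,onz(t,uv,z).round(3))
a=cv2.resize(t["img"][150:300,180:520],None,fx=2.3,fy=2.3,interpolation=cv2.INTER_CUBIC)
save("topcrop",a)
print(np.array(read_camera("wrist")["hand_eye"]).round(4).tolist(), env.tips_ahead)
E
```

```text
railL [0.678 0.373 0.282] 0.001
railR [0.64  0.096 0.287] 0.001
standL [ 0.519 -0.304  0.143] 0.017
standR [ 0.571 -0.47   0.165] 0.003
hooktop [ 0.556 -0.408  0.179] 0.002
bail [ 0.492 -0.032  0.137] 0.002
cup [ 0.633 -0.085  0.054]
cup [ 0.614 -0.213  0.054]
cup [ 0.497 -0.185  0.054]
cup [0.434 0.259 0.054]
big [ 0.755 -0.157  0.1  ]
low/green [ 0.335 -0.167  0.05 ]
blue [0.353 0.15  0.05 ]
jar [0.49 0.38 0.06]
yellow [0.405 0.488 0.075]
thinner [0.544 0.505 0.16 ]
mat [ 0.498 -0.036  0.005]
[[0.0008, 0.9676, 0.2523, 0.069], [1.0, -0.0007, -0.0002, 0.0012], [-0.0, 0.2523, -0.9676, -0.1794], [0.0, 0.0, 0.0, 1.0]] 0.008
```

View pics/wrist0.png

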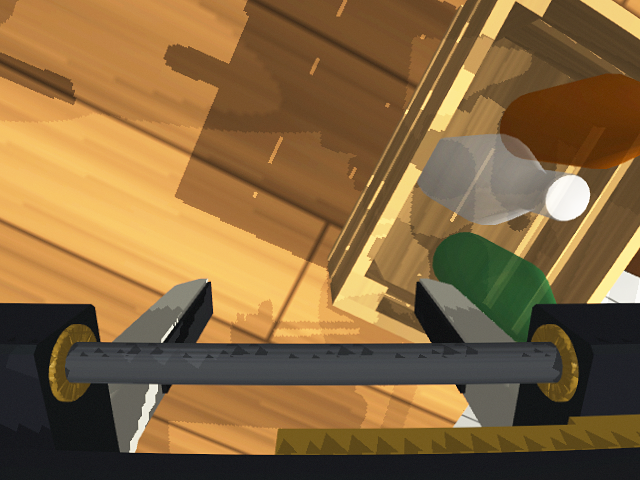

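View pics/topcrop.png

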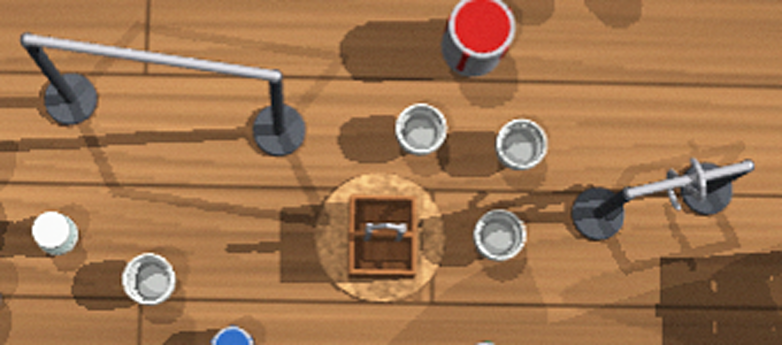

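```bash
cat >> h.py <<'E'
def Rt(yaw,lean=0):
    f=np.array([np.cos(yaw),np.sin(yaw),0]);u=np.array([0,0,1.])
    z=np.sin(lean)*f-np.cos(lean)*u; x=np.cos(lean)*f+np.sin(lean)*u
    return np.stack([x,np.cross(z,x),z],1)
def plan(p,Rm,n=None,T=None,step=.055):
    """rows from the pose as it stands to p,Rm; returns the end pose"""
    T=tool() if T is None else T
    w=R.from_matrix(T[:3,:3].T@Rm).as_rotvec(); d=np.array(p)-T[:3,3]
    n=n or max(1,int(np.ceil(max(np.linalg.norm(d)/step,np.degrees(np.linalg.norm(w))/10))))
    for i in range(n):
        Ri=T[:3,:3]@R.from_rotvec(w*i/n).as_matrix(); v=Ri.T@(d/n)/.3; r=w/n/np.pi
        if i==0 or np.linalg.norm(w)>.01: print(i+1,'/',n,{k:round(float(x),3) for k,x in zip("dx dy dz rx ry rz".split(),[*v,*r]) if abs(x)>=.0005})
    E=np.eye(4);E[:3,:3]=Rm;E[:3,3]=p;return E
E
python3 - <<'E'
from h import *
T=tool(); E=plan([.266,-.537,.33],T[:3,:3]); plan([.48,-.40,.33],Rt(.34),T=E)
E
```

```text
1 / 3 {'dy': -0.001, 'dz': -0.139}
1 / 5 {'dx': 0.168, 'dy': -0.019, 'rz': 0.008}
2 / 5 {'dx': 0.168, 'dy': -0.023, 'rz': 0.008}
3 / 5 {'dx': 0.167, 'dy': -0.027, 'rz': 0.008}
4 / 5 {'dx': 0.167, 'dy': -0.031, 'rz': 0.008}
5 / 5 {'dx': 0.166, 'dy': -0.035, 'rz': 0.008}
```

>>> send_rows(
  moves=[
    {"claw": -1,"dz": -0.139},
    {"claw": -1,"dz": -0.139},
    {"claw": -1,"dz": -0.139},
    {"claw": -1,"dx": 0.168,"dy": -0.02,"rz": 0.008},
    {"claw": -1,"dx": 0.168,"dy": -0.023,"rz": 0.008},
    {"claw": -1,"dx": 0.168,"dy": -0.027,"rz": 0.008},
    {"claw": -1,"dx": 0.168,"dy": -0.03,"rz": 0.008},
    {"claw": -1,"dx": 0.166,"dy": -0.035,"rz": 0.008},
  ],
)

```text
$.moves[0]: bad value
```

>>> send_rows(
  moves=[
    {"claw": -1},
    {"claw": -1},
  ],
)

```text
$.moves[0]: bad value
```

```bash
python3 - <<'E'
from h import *
c=cam("wrist"); save("w1",c["img"]); np.save("w1.npy",c,allow_pickle=True); print(tool().round(4).tolist())
for p in [[.556,-.408,.178],[.522,-.304,.17],[.571,-.47,.17]]: print(proj(c,p))
E
```

```text
[[0.8961, 0.4438, -0.0001, 0.2662], [0.4438, -0.8961, 0.0003, -0.5376], [0.0, -0.0003, -1.0, 0.2052], [0.0, 0.0, 0.0, 1.0]]
[ 339.45691123 -417.9614075 ]
[ 110.23583416 -408.83018428]
[ 473.61958625 -368.15141557]
```

View pics/w1.png

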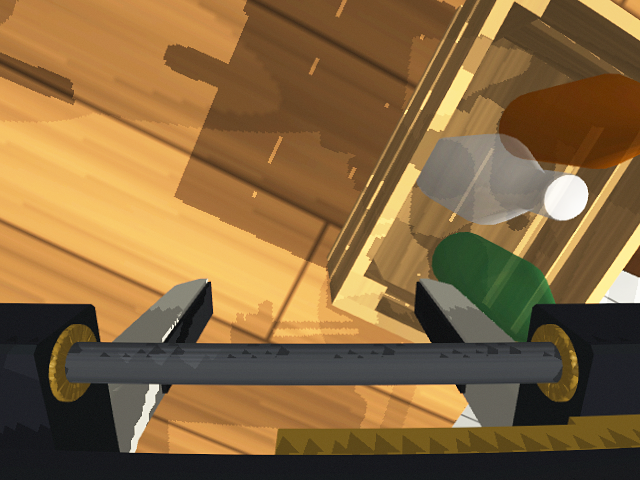

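The move was refused, so this is the same picture as before. The rows probably need all seven numbers.

>>> send_rows(
  moves=[
    {"claw": -1,"dx": 0,"dy": 0,"dz": -0.139,"rx": 0,"ry": 0,"rz": 0},
  ],
)

```text
time_s: 0.48
tcp_pos: [0.2653, -0.5354, 0.2431]
eef_rot: [-0.004, 0.974, 0.228, -0.001]
ft_force: [0.8, -0.4, -0.3]
width: 0.0934
gripper_force: 0.0
```

>>> send_rows(
  moves=[
    {"claw": -1,"dx": 0,"dy": 0,"dz": -0.139,"rx": 0,"ry": 0,"rz": 0},
    {"claw": -1,"dx": 0,"dy": 0,"dz": -0.139,"rx": 0,"ry": 0,"rz": 0},
    {"claw": -1,"dx": 0.168,"dy": -0.02,"dz": 0,"rx": 0,"ry": 0,"rz": 0.008},
    {"claw": -1,"dx": 0.168,"dy": -0.023,"dz": 0,"rx": 0,"ry": 0,"rz": 0.008},
    {"claw": -1,"dx": 0.168,"dy": -0.027,"dz": 0,"rx": 0,"ry": 0,"rz": 0.008},
    {"claw": -1,"dx": 0.168,"dy": -0.03,"dz": 0,"rx": 0,"ry": 0,"rz": 0.008},
    {"claw": -1,"dx": 0.166,"dy": -0.035,"dz": 0,"rx": 0,"ry": 0,"rz": 0.008},
    {"claw": -1,"dx": 0,"dy": 0,"dz": 0,"rx": 0,"ry": 0,"rz": 0},
  ],
)

```text
time_s: 1.48
tcp_pos: [0.4835, -0.3979, 0.3301]
eef_rot: [-0.0, 0.986, 0.168, 0.0]
ft_force: [-0.4, 0.6, -0.2]
width: 0.0931
gripper_force: 0.0
```

```bash
python3 - <<'E'
from h import *
c=cam("wrist"); save("w2",c["img"]); np.save("w2.npy",c,allow_pickle=True); print(tool().round(4).tolist())
for p in [[.556,-.408,.178],[.522,-.304,.17],[.571,-.47,.17]]: print(proj(c,p))
E
```

```text
[[0.9437, 0.3308, -0.0006, 0.4819], [0.3308, -0.9437, 0.0003, -0.3993], [-0.0004, -0.0005, -1.0, 0.3302], [0.0, 0.0, 0.0, 1.0]]
[352.61178196 145.06634067]
[222.51821203 142.05297522]
[425.78443528 153.0734616 ]
```

View pics/w2.png

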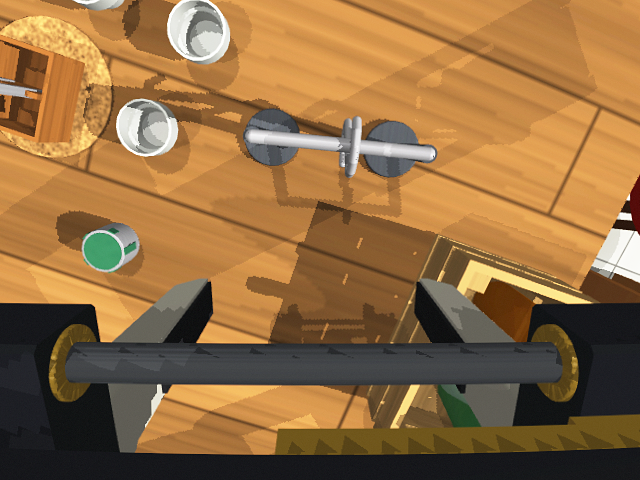

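The stand bar runs from (250,134) to (433,154), with the hook on it at about (350,145). The caddy, three cups and the green tin are also in view.

```bash
python3 - <<'E'
from h import *
c=np.load("w2.npy",allow_pickle=True).item()
a=onz(c,(250,134),.17);b=onz(c,(433,154),.17); d=a-b; print(a,b,np.hypot(*d[:2]),"yaw",np.arctan2(-d[0],d[1]))
print("hook",onz(c,(351,144),.17), onz(c,(354,119),.17))
plan([.515,-.35,.28],Rt(np.arctan2(-d[0],d[1])))
E
```

```text
[ 0.53598575 -0.32407661  0.17      ] [ 0.57238813 -0.47614762  0.17      ] 0.15636727626798205 yaw 0.2349563397895995
hook [ 0.55653436 -0.4071682   0.17      ] [ 0.57643169 -0.40233001  0.17      ]
1 / 2 {'dx': 0.079, 'dy': -0.059, 'dz': 0.084, 'rz': 0.016}
2 / 2 {'dx': 0.076, 'dy': -0.063, 'dz': 0.084, 'rz': 0.016}
```

>>> send_rows(
  moves=[
    {"claw": -1,"dx": 0.079,"dy": -0.059,"dz": 0.084,"rx": 0,"ry": 0,"rz": 0.016},
    {"claw": -1,"dx": 0.076,"dy": -0.063,"dz": 0.084,"rx": 0,"ry": 0,"rz": 0.016},
    {"claw": -1,"dx": 0,"dy": 0,"dz": 0,"rx": 0,"ry": 0,"rz": 0},
    {"claw": -1,"dx": 0,"dy": 0,"dz": 0,"rx": 0,"ry": 0,"rz": 0},
  ],
)

```text
time_s: 2.02
tcp_pos: [0.5133, -0.3526, 0.2809]
eef_rot: [0.001, 0.993, 0.116, 0.0]
ft_force: [0.1, -0.1, -0.3]
width: 0.0929
gripper_force: 0.0
```

```bash
python3 - <<'E'
from h import *
c=cam("wrist"); save("w3",c["img"]); np.save("w3.npy",c,allow_pickle=True); print(tool().round(4).tolist())
d=np.load("w2.npy",allow_pickle=True).item()
# side-by-side crops: hook in both
a=d["img"][80:200,225:465]; a=cv2.resize(a,None,fx=2,fy=2,interpolation=cv2.INTER_CUBIC)
p=proj(c,[.5565,-.407,.17]); print(p)
b=c["img"][0:340,60:540]
k=np.zeros((580,480,3),np.uint8); k[:240]=a; k[240:]=b; save("c3",k)
E
```

```text
[[0.973, 0.2308, 0.0011, 0.5135], [0.2308, -0.973, -0.0015, -0.3529], [0.0007, 0.0017, -1.0, 0.2815], [0.0, 0.0, 0.0, 1.0]]
[395.53498587 194.83566659]
```

View pics/c3.png

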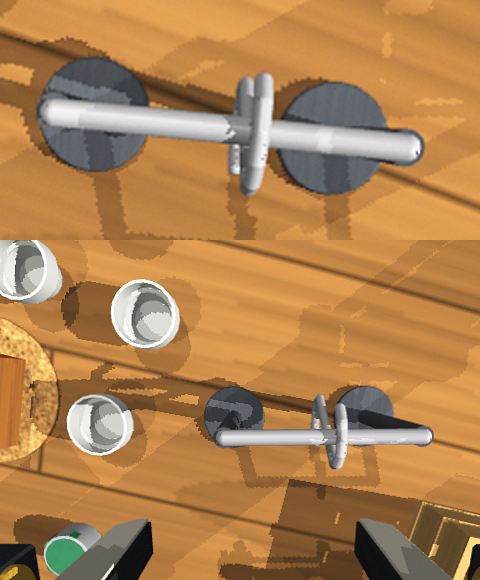

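Top crop is the first view, with bar ends near (248,135) and (433,154) and the hook's arch crossing at (356,146). Bottom is the second view, with bar ends near (282,197) and (488,196) and the hook at (400,195).

```bash
python3 - <<'E'
from h import *
c2=np.load("w2.npy",allow_pickle=True).item();c3=np.load("w3.npy",allow_pickle=True).item()
L,e=tri([(c2,(247,134.5)),(c3,(280.5,197))]);print(L,e)
Rr,e=tri([(c2,(434,154)),(c3,(490,196))]);print(Rr,e)
H,e=tri([(c2,(356,146)),(c3,(400,195))]);print("hook arch",H,e)
d=L-Rr;print(np.hypot(*d[:2]),np.arctan2(-d[0],d[1]))
for z in(.164,.170,.175):
  a=onz(c3,(280.5,197),z);b=onz(c3,(490,196),z);d=a-b;print(z,np.hypot(*d[:2]),np.arctan2(-d[0],d[1]),(a+b)/2, onz(c3,(400,195),z+.012))
  a=onz(c2,(247,134.5),z);b=onz(c2,(434,154),z);d=a-b;print(z,np.hypot(*d[:2]),np.arctan2(-d[0],d[1]),(a+b)/2,onz(c2,(356,146),z+.012))
print("curl ends w3",onz(c3,(398,165),.157),onz(c3,(398,226),.157))
E
```

```text
[ 0.53562661 -0.32362452  0.17780672] 0.0007719700179492845
[ 0.57259968 -0.47689945  0.17004068] 8.822312437874907e-05
hook arch [ 0.55651383 -0.41263083  0.16092005] 0.00011149947400964116
0.15767121491678676 0.23669875388153203
0.164 0.16086774926148756 0.24077708922913607 [ 0.55316953 -0.40163288  0.164     ] [ 0.55765712 -0.40879195  0.176     ]
0.164 0.16254030579953171 0.23969542513439543 [ 0.55380331 -0.39979092  0.164     ] [ 0.55627798 -0.41111916  0.176     ]
0.17 0.1576103564543548 0.24077708922913646 [ 0.55373119 -0.4003377   0.17      ] [ 0.55814779 -0.40729102  0.182     ]
0.17 0.15971770128108553 0.23969542513439535 [ 0.55372083 -0.39938199  0.17      ] [ 0.55614801 -0.41049172  0.182     ]
0.175 0.15489586244841103 0.24077708922913696 [ 0.55419925 -0.39925838  0.175     ] [ 0.55855667 -0.40604024  0.187     ]
0.175 0.15736553084904706 0.23969542513439548 [ 0.55365209 -0.39904122  0.175     ] [ 0.5560397  -0.40996885  0.187     ]
curl ends w3 [ 0.5779213  -0.40549914  0.157     ] [ 0.53195272 -0.4190507   0.157     ]
```

```bash
python3 - <<'E'
from h import *
E=plan([.5329,-.4147,.24],Rt(.24),n=3); plan([.5329,-.4147,.147],Rt(.24),T=E,n=4)
E
```

```text
1 / 3 {'dx': 0.005, 'dy': 0.072, 'dz': 0.046, 'rz': -0.001}
1 / 4 {'dz': 0.077}
```

>>> send_rows(
  moves=[
    {"claw": 0.2,"dx": 0.005,"dy": 0.072,"dz": 0.046,"rx": 0,"ry": 0,"rz": -0.001},
    {"claw": 0.2,"dx": 0.005,"dy": 0.072,"dz": 0.046,"rx": 0,"ry": 0,"rz": -0.001},
    {"claw": 0.2,"dx": 0.005,"dy": 0.072,"dz": 0.046,"rx": 0,"ry": 0,"rz": -0.001},
    {"claw": 0.2,"dx": 0,"dy": 0,"dz": 0,"rx": 0,"ry": 0,"rz": 0},
    {"claw": 0.2,"dx": 0,"dy": 0,"dz": 0,"rx": 0,"ry": 0,"rz": 0},
  ],
)

```text
time_s: 2.7
tcp_pos: [0.5334, -0.4138, 0.24]
eef_rot: [0.0, 0.993, 0.121, 0.0]
ft_force: [0.8, -0.1, 0.4]
width: 0.0474
gripper_force: 0.0
```

```bash
python3 - <<'E'
from h import *
c=cam("wrist"); print(tool().round(4).tolist(),env.get_state()["width"]); save("w4",c["img"])
E
```

```text
[[0.9707, 0.2404, 0.0014, 0.5337], [0.2404, -0.9707, -0.0011, -0.4135], [0.0011, 0.0014, -1.0, 0.2403], [0.0, 0.0, 0.0, 1.0]] 0.04404417792041546
```

View pics/w4.png

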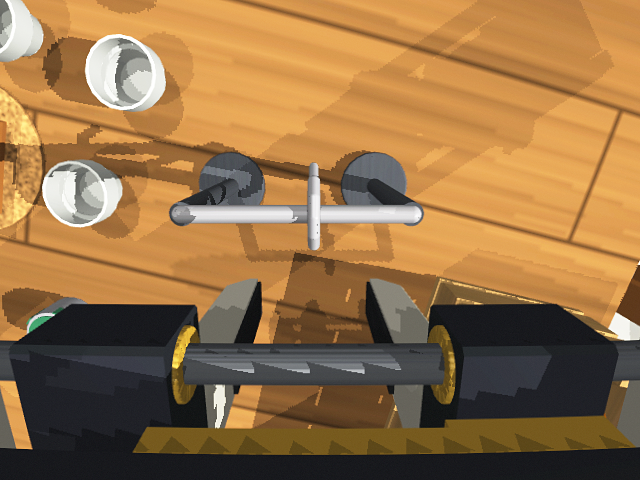

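The hook is edge-on at column 314, centred between the fingers. The bar is at row 214 and the hook's near edge at row 248.

```bash
python3 - <<'E'
from h import *
c=cam("wrist"); T=np.linalg.inv(tool())
f=lambda p:(T@np.append(p,1)).round(4)
print(f(onz(c,(313,214),.176)),f(onz(c,(314,249),.157)),f(onz(c,(314,163),.157)))
E
```

```text
[0.0234 0.0013 0.0644 1.    ] [-0.0049  0.002   0.0834  1.    ] [0.0541 0.0019 0.0835 1.    ]
```

>>> send_rows(
  moves=[
    {"claw": 0.2,"dx": 0,"dy": 0,"dz": 0.078,"rx": 0,"ry": 0,"rz": 0},
    {"claw": 0.2,"dx": 0,"dy": 0,"dz": 0.078,"rx": 0,"ry": 0,"rz": 0},
    {"claw": 0.2,"dx": 0,"dy": 0,"dz": 0.078,"rx": 0,"ry": 0,"rz": 0},
    {"claw": 0.2,"dx": 0,"dy": 0,"dz": 0.076,"rx": 0,"ry": 0,"rz": 0},
  ],
)

```text
time_s: 3.3
tcp_pos: [0.534, -0.413, 0.1463]
eef_rot: [0.001, 0.993, 0.122, 0.001]
ft_force: [-0.9, -0.7, 1.1]
width: 0.0371
gripper_force: 0.0
```

>>> send_rows(
  moves=[
    {"claw": 1,"dx": 0,"dy": 0,"dz": 0,"rx": 0,"ry": 0,"rz": 0},
    {"claw": 1,"dx": 0,"dy": 0,"dz": 0,"rx": 0,"ry": 0,"rz": 0},
    {"claw": 1,"dx": 0,"dy": 0,"dz": 0,"rx": 0,"ry": 0,"rz": 0},
    {"claw": 1,"dx": 0,"dy": 0,"dz": 0,"rx": 0,"ry": 0,"rz": 0},
    {"claw": 1,"dx": 0,"dy": 0,"dz": 0,"rx": 0,"ry": 0,"rz": 0},
    {"claw": 1,"dx": 0,"dy": 0,"dz": 0,"rx": 0,"ry": 0,"rz": 0},
  ],
  grip_force=40,
)

```text
time_s: 4.05
tcp_pos: [0.5343, -0.4137, 0.1469]
eef_rot: [0.001, 0.993, 0.121, 0.001]
ft_force: [1.4, 0.4, 5.3]
width: 0.007
gripper_force: 40.0
```

>>> send_rows(
  moves=[
    {"claw": 1,"dx": 0,"dy": 0,"dz": -0.05,"rx": 0,"ry": 0,"rz": 0},
    {"claw": 1,"dx": 0,"dy": 0,"dz": -0.052,"rx": 0,"ry": 0,"rz": 0},
    {"claw": 1,"dx": -0.05,"dy": 0,"dz": 0,"rx": 0,"ry": 0,"rz": 0},
    {"claw": 1,"dx": -0.06,"dy": 0,"dz": 0,"rx": 0,"ry": 0,"rz": 0},
    {"claw": 1,"dx": -0.06,"dy": 0,"dz": 0,"rx": 0,"ry": 0,"rz": 0},
    {"claw": 1,"dx": -0.06,"dy": 0,"dz": 0,"rx": 0,"ry": 0,"rz": 0},
    {"claw": 1,"dx": 0,"dy": 0,"dz": -0.1,"rx": 0,"ry": 0,"rz": 0},
    {"claw": 1,"dx": 0,"dy": 0,"dz": -0.1,"rx": 0,"ry": 0,"rz": 0},
  ],
)

```text
time_s: 5.05
tcp_pos: [0.465, -0.43, 0.2364]
eef_rot: [-0.001, 0.993, 0.121, -0.0]
ft_force: [0.2, -0.7, -0.7]
width: 0.0068
gripper_force: 40.0
```

```bash
python3 - <<'E'
from h import *
print(env.get_state()["width"],tool()[:3,3])
t=cam("top"); s=cam("scene")
np.save("t.npy",t,allow_pickle=True);np.save("s.npy",s,allow_pickle=True)
k=np.zeros((600,800,3),np.uint8)
a=cv2.resize(t["img"][150:220,180:440],None,fx=3,fy=3,interpolation=cv2.INTER_CUBIC);k[:210,:780]=a
b=cv2.resize(s["img"][185:315,330:590],None,fx=3,fy=3,interpolation=cv2.INTER_CUBIC);k[210:600,:780]=b
save("rail",k)
# next view pose: over the rail front
plan([.47,-.40,.42],tool()[:3,:3]); 
E
```

```text
0.006846170807367556 [ 0.46501018 -0.43002389  0.23635225]
1 / 4 {'dx': 0.009, 'dy': -0.024, 'dz': -0.149}
```

View pics/rail.png

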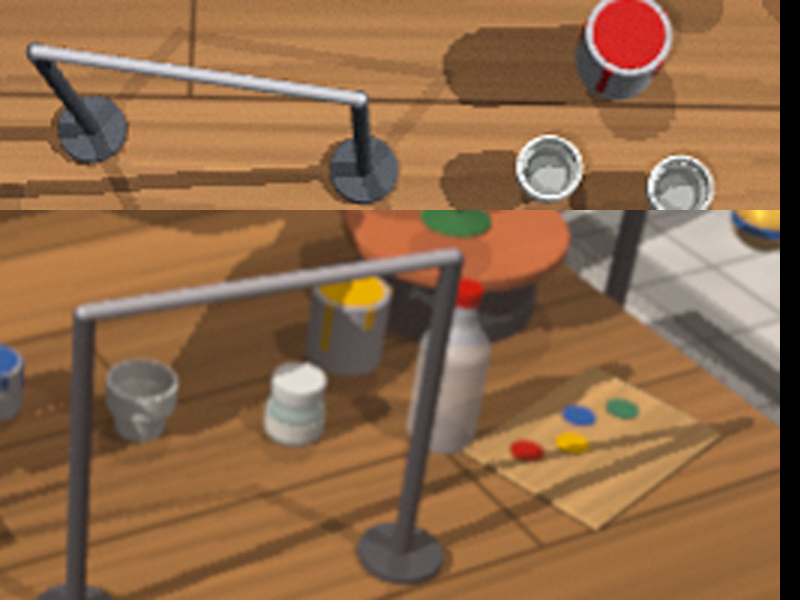

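Refined bar ends are (190.7,166.7) and (301.7,183.3) in the top view, and (483,200.7) and (356.7,219.3) in the scene view.

```bash
python3 - <<'E'
from h import *
t=np.load("t.npy",allow_pickle=True).item();s=np.load("s.npy",allow_pickle=True).item()
L,e=tri([(t,(190.7,166.7)),(s,(483.3,200.7))]);print(L,e)
Q,e=tri([(t,(301.7,183.3)),(s,(356.7,219.3))]);print(Q,e)
d=L-Q;print(np.linalg.norm(d),np.arctan2(-d[0],d[1]),(L+Q)/2)
for c,a,b in((t,(190.7,166.7),(301.7,183.3)),(s,(483.3,200.7),(356.7,219.3))):
    a=onz(c,a,.29);b=onz(c,b,.29);d=a-b;print(np.linalg.norm(d),np.arctan2(-d[0],d[1]),(a+b)/2)
yaw=-.136;m=np.array([.659,.235]);f=np.array([np.cos(yaw),np.sin(yaw)])
p=m-(.0235+.09)*f
E=plan([.465,-.43,.34],Rt(.24),n=2); plan([*p,.34],Rt(yaw),T=E)
E
```

```text
[0.67825891 0.3795701  0.28654612] 0.0006837370851779473
[0.63863055 0.09354762 0.28827722] 0.0008587367377045277
0.28875987362220606 -0.13767333690446448 [0.65844473 0.23655886 0.28741167]
0.28812990196849897 -0.13594444825381438 [0.65737054 0.23545494 0.29      ]
0.2863103226696765 -0.14585090970120437 [0.66196408 0.23489119 0.29      ]
1 / 2 {'dx': -0.002, 'dy': -0.003, 'dz': -0.165, 'rx': 0.001, 'ry': -0.001}
1 / 13 {'dx': 0.062, 'dy': -0.164, 'rz': 0.009}
2 / 13 {'dx': 0.057, 'dy': -0.166, 'rz': 0.009}
3 / 13 {'dx': 0.052, 'dy': -0.168, 'rz': 0.009}
4 / 13 {'dx': 0.047, 'dy': -0.169, 'rz': 0.009}
5 / 13 {'dx': 0.042, 'dy': -0.171, 'rz': 0.009}
6 / 13 {'dx': 0.037, 'dy': -0.172, 'rz': 0.009}
7 / 13 {'dx': 0.032, 'dy': -0.173, 'rz': 0.009}
8 / 13 {'dx': 0.027, 'dy': -0.174, 'rz': 0.009}
9 / 13 {'dx': 0.022, 'dy': -0.174, 'rz': 0.009}
10 / 13 {'dx': 0.017, 'dy': -0.175, 'rz': 0.009}
11 / 13 {'dx': 0.012, 'dy': -0.175, 'rz': 0.009}
12 / 13 {'dx': 0.007, 'dy': -0.176, 'rz': 0.009}
13 / 13 {'dx': 0.002, 'dy': -0.176, 'rz': 0.009}
```

>>> send_rows(
  moves=[
    {"claw": 1,"dx": 0,"dy": 0,"dz": -0.165,"rx": 0,"ry": 0,"rz": 0},
    {"claw": 1,"dx": 0,"dy": 0,"dz": -0.175,"rx": 0,"ry": 0,"rz": 0},
    {"claw": 1,"dx": 0.062,"dy": -0.164,"dz": 0,"rx": 0,"ry": 0,"rz": 0.009},
    {"claw": 1,"dx": 0.057,"dy": -0.166,"dz": 0,"rx": 0,"ry": 0,"rz": 0.009},
    {"claw": 1,"dx": 0.052,"dy": -0.168,"dz": 0,"rx": 0,"ry": 0,"rz": 0.009},
    {"claw": 1,"dx": 0.047,"dy": -0.169,"dz": 0,"rx": 0,"ry": 0,"rz": 0.009},
    {"claw": 1,"dx": 0.042,"dy": -0.171,"dz": 0,"rx": 0,"ry": 0,"rz": 0.009},
    {"claw": 1,"dx": 0.037,"dy": -0.172,"dz": 0,"rx": 0,"ry": 0,"rz": 0.009},
  ],
)

```text
time_s: 6.15
tcp_pos: [0.5019, -0.1143, 0.3368]
eef_rot: [-0.0, 0.999, 0.036, -0.001]
ft_force: [0.1, 0.7, -2.2]
width: 0.0068
gripper_force: 40.0
```

>>> send_rows(
  moves=[
    {"claw": 1,"dx": 0.032,"dy": -0.173,"dz": 0,"rx": 0,"ry": 0,"rz": 0.009},
    {"claw": 1,"dx": 0.027,"dy": -0.174,"dz": 0,"rx": 0,"ry": 0,"rz": 0.009},
    {"claw": 1,"dx": 0.022,"dy": -0.174,"dz": 0,"rx": 0,"ry": 0,"rz": 0.009},
    {"claw": 1,"dx": 0.017,"dy": -0.175,"dz": 0,"rx": 0,"ry": 0,"rz": 0.009},
    {"claw": 1,"dx": 0.012,"dy": -0.175,"dz": 0,"rx": 0,"ry": 0,"rz": 0.009},
    {"claw": 1,"dx": 0.007,"dy": -0.176,"dz": 0,"rx": 0,"ry": 0,"rz": 0.009},
    {"claw": 1,"dx": 0.002,"dy": -0.176,"dz": 0,"rx": 0,"ry": 0,"rz": 0.009},
    {"claw": 1,"dx": 0,"dy": 0,"dz": 0,"rx": 0,"ry": 0,"rz": 0},
  ],
)

```text
time_s: 7.15
tcp_pos: [0.5415, 0.2542, 0.3358]
eef_rot: [0.0, 0.998, -0.06, -0.002]
ft_force: [0.2, 0.3, -0.1]
width: 0.0071
gripper_force: 40.0
```

```bash
python3 - <<'E'
from h import *
print(env.get_state()["width"]); c=cam("wrist");save("w5",c["img"]);T=tool();print(T.round(4).tolist())
np.save("w5.npy",c,allow_pickle=True)
for p in [L for L in ([.6783,.3796,.29],[.6386,.0935,.29],[.6585,.2355,.29])]: print(proj(c,p))
E
```

```text
0.007137221771745218
[[0.9926, -0.1215, -0.0026, 0.5418], [-0.1215, -0.9926, -0.0011, 0.2523], [-0.0025, 0.0014, -1.0, 0.3362], [0.0, 0.0, 0.0, 1.0]]
[50.76571834 45.42794844]
[581.50037052  55.91664074]
[319.12049499  45.86975719]
```

View pics/w5.png

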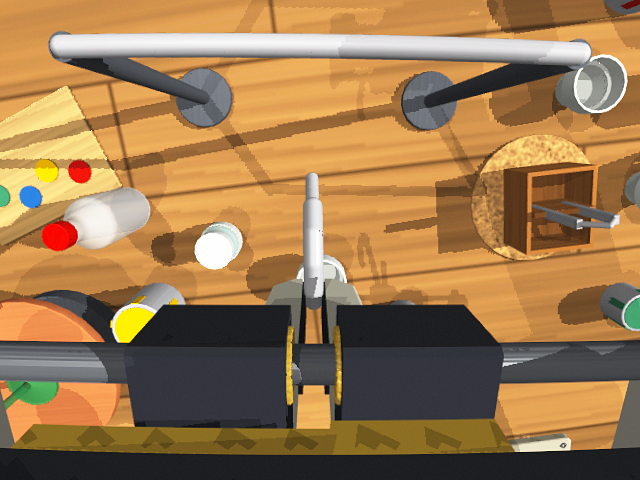

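The bar shows at (55,45)–(586,53), within a few pixels of the prediction. The hook is held straight at column 313, its far edge at row 173.

```bash
python3 - <<'E'
from h import *
c=np.load("w5.npy",allow_pickle=True).item();T=tool();Ti=np.linalg.inv(T)
a=onz(c,(50,45),.29);b=onz(c,(591,53),.29);d=a-b;print(np.linalg.norm(d),np.arctan2(-d[0],d[1]),(a+b)/2)
t=np.load("t.npy",allow_pickle=True).item()
p=tri([(c,(50,45)),(t,(190.7,166.7))]);q=tri([(c,(591,53)),(t,(301.7,183.3))]);print(p,q)
print("hook far",Ti@np.append(onz(c,(313,173),T[2,3]+.01),1))
yaw=-.137;f=np.array([np.cos(yaw),np.sin(yaw)]);m=np.array([.6585,.2355])
x=m-.0235*f; p1=x-.075*f
E=plan([*p1,.301],Rt(yaw),n=2);E=plan([*x,.301],Rt(yaw),T=E,n=5);plan([*x,.2665],Rt(yaw),T=E,n=3);print(x,E)
E
```

```text
0.29444078189674955 -0.1326566204365805 [0.65910474 0.23404565 0.29      ]
(array([0.67645033, 0.37723111, 0.29439501]), np.float64(0.0007760208662816136)) (array([0.63769684, 0.092397  , 0.29553645]), np.float64(0.001252757756088491))
hook far [ 5.54338258e-02 -6.32507846e-04 -1.01368533e-02  1.00000000e+00]
1 / 2 {'dx': 0.032, 'dy': 0.002, 'dz': 0.059, 'rz': 0.002}
2 / 2 {'dx': 0.032, 'dy': 0.001, 'dz': 0.059, 'rz': 0.002}
1 / 5 {'dx': 0.05}
1 / 3 {'dz': 0.038}
[0.63522019 0.23870944] [[ 0.99063017 -0.13657184  0.          0.63522019]
 [-0.13657184 -0.99063017 -0.          0.23870944]
 [ 0.          0.         -1.          0.301     ]
 [ 0.          0.          0.          1.        ]]
```

>>> send_rows(
  moves=[
    {"claw": 1,"dx": 0.032,"dy": 0.002,"dz": 0.056,"rx": 0,"ry": 0,"rz": 0.002},
    {"claw": 1,"dx": 0.032,"dy": 0.002,"dz": 0.056,"rx": 0,"ry": 0,"rz": 0.002},
    {"claw": 1,"dx": 0.05,"dy": 0,"dz": 0,"rx": 0,"ry": 0,"rz": 0},
    {"claw": 1,"dx": 0.05,"dy": 0,"dz": 0,"rx": 0,"ry": 0,"rz": 0},
    {"claw": 1,"dx": 0.05,"dy": 0,"dz": 0,"rx": 0,"ry": 0,"rz": 0},
    {"claw": 1,"dx": 0.05,"dy": 0,"dz": 0,"rx": 0,"ry": 0,"rz": 0},
    {"claw": 1,"dx": 0.05,"dy": 0,"dz": 0,"rx": 0,"ry": 0,"rz": 0},
    {"claw": 1,"dx": 0,"dy": 0,"dz": 0,"rx": 0,"ry": 0,"rz": 0},
  ],
)

```text
time_s: 8.2
tcp_pos: [0.6363, 0.2356, 0.3024]
eef_rot: [0.001, 0.998, -0.07, -0.001]
ft_force: [0.9, 1.1, -1.5]
width: 0.0066
gripper_force: 40.0
```

```bash
python3 - <<'E'
from h import *
print(env.get_state()["ft_force"])
yaw=-.137;f=np.array([np.cos(yaw),np.sin(yaw)]);m=np.array([.6585,.2355]);x=m-.0235*f
plan([*x,.268],Rt(yaw),n=4);print(tool()[:3,3],x)
E
```

```text
[ 0.87697379  1.07800238 -1.46112973]
1 / 4 {'dx': -0.001, 'dy': -0.002, 'dz': 0.029}
[0.63630983 0.23558914 0.30241243] [0.63522019 0.23870944]
```

>>> send_rows(
  moves=[
    {"claw": 1,"dx": 0,"dy": 0,"dz": 0.029,"rx": 0,"ry": 0,"rz": 0},
    {"claw": 1,"dx": 0,"dy": 0,"dz": 0.029,"rx": 0,"ry": 0,"rz": 0},
    {"claw": 1,"dx": 0,"dy": 0,"dz": 0.029,"rx": 0,"ry": 0,"rz": 0},
    {"claw": 1,"dx": 0,"dy": 0,"dz": 0.02,"rx": 0,"ry": 0,"rz": 0},
    {"claw": 1,"dx": 0,"dy": 0,"dz": 0,"rx": 0,"ry": 0,"rz": 0},
  ],
)

```text
time_s: 8.82
tcp_pos: [0.6352, 0.2375, 0.2718]
eef_rot: [0.0, 0.998, -0.068, -0.001]
ft_force: [-0.3, -0.1, -1.3]
width: 0.0065
gripper_force: 40.0
```

>>> send_rows(
  moves=[
    {"claw": 1,"dx": 0,"dy": 0,"dz": 0.01,"rx": 0,"ry": 0,"rz": 0},
    {"claw": 1,"dx": 0,"dy": 0,"dz": 0.006,"rx": 0,"ry": 0,"rz": 0},
    {"claw": 1,"dx": 0,"dy": 0,"dz": 0,"rx": 0,"ry": 0,"rz": 0},
  ],
)

```text
time_s: 9.2
tcp_pos: [0.6359, 0.2376, 0.2682]
eef_rot: [-0.0, 0.998, -0.068, 0.0]
ft_force: [0.1, -0.2, 0.3]
width: 0.0067
gripper_force: 40.0
```

>>> send_rows(
  moves=[
    {"claw": 1,"dx": 0,"dy": 0,"dz": 0.006,"rx": 0,"ry": 0,"rz": 0},
    {"claw": 1,"dx": 0,"dy": 0,"dz": 0,"rx": 0,"ry": 0,"rz": 0},
  ],
)

```text
time_s: 9.45
tcp_pos: [0.6361, 0.2376, 0.2674]
eef_rot: [-0.0, 0.998, -0.069, 0.001]
ft_force: [-1.9, -0.6, 5.4]
width: 0.007
gripper_force: 40.0
```

>>> send_rows(
  moves=[
    {"claw": 1,"dx": 0,"dy": 0,"dz": 0.006,"rx": 0,"ry": 0,"rz": 0},
    {"claw": 1,"dx": 0,"dy": 0,"dz": 0,"rx": 0,"ry": 0,"rz": 0},
  ],
)

```text
time_s: 9.7
tcp_pos: [0.6364, 0.2376, 0.2668]
eef_rot: [-0.001, 0.998, -0.069, 0.002]
ft_force: [-2.2, -0.3, 9.0]
width: 0.0068
gripper_force: 40.0
```

>>> send_rows(
  moves=[
    {"claw": 1,"dx": 0,"dy": 0,"dz": -0.006,"rx": 0,"ry": 0,"rz": 0},
    {"claw": 0.5,"dx": 0,"dy": 0,"dz": 0,"rx": 0,"ry": 0,"rz": 0},
    {"claw": 0.5,"dx": 0,"dy": 0,"dz": 0,"rx": 0,"ry": 0,"rz": 0},
    {"claw": 0.3,"dx": 0,"dy": 0,"dz": 0,"rx": 0,"ry": 0,"rz": 0},
    {"claw": 0.3,"dx": 0,"dy": 0,"dz": 0,"rx": 0,"ry": 0,"rz": 0},
    {"claw": 0.3,"dx": 0,"dy": 0,"dz": 0,"rx": 0,"ry": 0,"rz": 0},
    {"claw": 0.3,"dx": 0,"dy": 0,"dz": -0.08,"rx": 0,"ry": 0,"rz": 0},
    {"claw": 0.3,"dx": 0,"dy": 0,"dz": -0.08,"rx": 0,"ry": 0,"rz": 0},
  ],
)

```text
time_s: 10.7
tcp_pos: [0.6355, 0.2374, 0.3142]
eef_rot: [0.0, 0.998, -0.068, -0.0]
ft_force: [-0.6, 0.0, 0.3]
width: 0.0325
gripper_force: 0.0
```

>>> send_rows(
  moves=[
    {"claw": 0.3,"dx": 0,"dy": 0,"dz": -0.12,"rx": 0,"ry": 0,"rz": 0},
    {"claw": 0.3,"dx": 0,"dy": 0,"dz": -0.12,"rx": 0,"ry": 0,"rz": 0},
    {"claw": 0.3,"dx": -0.2,"dy": 0,"dz": 0,"rx": 0,"ry": 0,"rz": 0},
    {"claw": 0.3,"dx": -0.2,"dy": 0,"dz": 0,"rx": 0,"ry": 0,"rz": 0},
    {"claw": 0,"dx": 0,"dy": 0,"dz": 0,"rx": 0,"ry": 0,"rz": 0},
  ],
)

```text
time_s: 11.32
tcp_pos: [0.5133, 0.2546, 0.3862]
eef_rot: [-0.0, 0.998, -0.067, -0.0]
ft_force: [0.8, -0.9, -0.0]
width: 0.0385
gripper_force: 0.0
```

```bash
python3 - <<'E'
from h import *
c=cam("wrist");T=tool();print(T.round(3).tolist(),env.get_state()["qpos"].round(2))
np.save("w6.npy",c,allow_pickle=True); s=cam("scene");np.save("s6.npy",s,allow_pickle=True)
p=proj(s,[.6585,.2355,.24]);u,v=p.astype(int);print(p,proj(c,[.6585,.2355,.24]))
k=np.zeros((480,780,3),np.uint8)
k[:,:480]=c["img"][:,80:560]
b=cv2.resize(s["img"][v-80:v+80,u-50:u+50],None,fx=3,fy=3,interpolation=cv2.INTER_CUBIC);k[:480,480:780]=b
save("c6",k);print(u,v)
E
```

```text
[[0.991, -0.135, 0.001, 0.515], [-0.135, -0.991, 0.0, 0.254], [0.001, -0.0, -1.0, 0.387], [0.0, 0.0, 0.0, 1.0]] [ 0.37  0.06  1.23 -0.    1.84  2.08]
[419.0163669  228.37869462] [310.80777388  37.20436578]
419 228
```

View pics/c6.png

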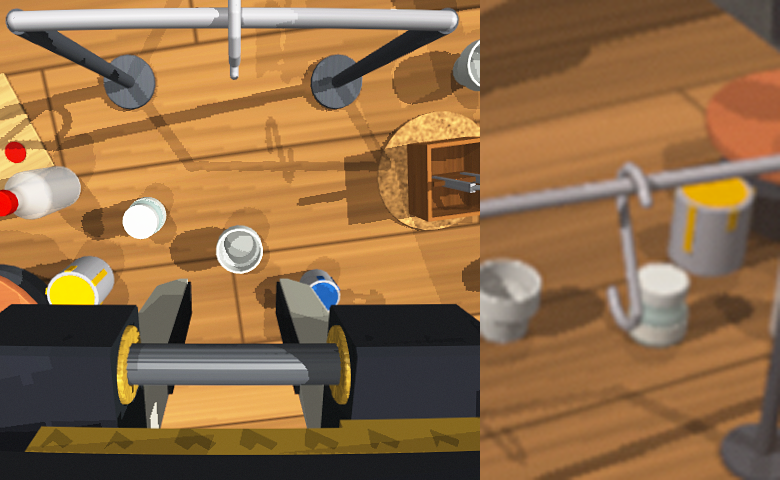

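The hook hangs on the bar at mid-length: column 315, lower tip at row 76 in the wrist view, and the scene crop shows it hanging plumb. Next is the caddy.

```bash
python3 - <<'E'
from h import *
E=plan([.425,.0,.30],Rt(0),step=.058);plan([.425,-.06,.30],Rt(0),T=E,n=2)
E
```

```text
1 / 5 {'dx': -0.038, 'dy': 0.176, 'dz': 0.058, 'rz': -0.009}
2 / 5 {'dx': -0.042, 'dy': 0.175, 'dz': 0.058, 'rz': -0.009}
3 / 5 {'dx': -0.047, 'dy': 0.174, 'dz': 0.058, 'rz': -0.009}
4 / 5 {'dx': -0.052, 'dy': 0.172, 'dz': 0.058, 'rz': -0.009}
5 / 5 {'dx': -0.057, 'dy': 0.171, 'dz': 0.058, 'rz': -0.009}
1 / 2 {'dy': 0.1}
```

>>> send_rows(
  moves=[
    {"claw": -0.8,"dx": -0.038,"dy": 0.176,"dz": 0.058,"rx": 0,"ry": 0,"rz": -0.009},
    {"claw": -0.8,"dx": -0.042,"dy": 0.175,"dz": 0.058,"rx": 0,"ry": 0,"rz": -0.009},
    {"claw": -0.8,"dx": -0.047,"dy": 0.174,"dz": 0.058,"rx": 0,"ry": 0,"rz": -0.009},
    {"claw": -0.8,"dx": -0.052,"dy": 0.172,"dz": 0.058,"rx": 0,"ry": 0,"rz": -0.009},
    {"claw": -0.8,"dx": -0.057,"dy": 0.171,"dz": 0.058,"rx": 0,"ry": 0,"rz": -0.009},
    {"claw": -0.8,"dx": 0,"dy": 0,"dz": 0,"rx": 0,"ry": 0,"rz": 0},
    {"claw": -0.8,"dx": 0,"dy": 0,"dz": 0,"rx": 0,"ry": 0,"rz": 0},
  ],
)

```text
time_s: 12.3
tcp_pos: [0.4263, -0.0006, 0.2998]
eef_rot: [-0.0, 1.0, 0.001, 0.001]
ft_force: [0.4, 1.6, -0.3]
width: 0.0831
gripper_force: 0.0
```

```bash
python3 - <<'E'
from h import *
c=cam("wrist");np.save("w7.npy",c,allow_pickle=True);print(tool()[:3,3])
E
```

```text
[4.26376560e-01 3.43344732e-05 2.99956966e-01]
```

>>> send_rows(
  moves=[
    {"claw": -0.8,"dx": 0,"dy": 0.1,"dz": 0,"rx": 0,"ry": 0,"rz": 0},
    {"claw": -0.8,"dx": 0,"dy": 0.1,"dz": 0,"rx": 0,"ry": 0,"rz": 0},
    {"claw": -0.8,"dx": 0,"dy": 0,"dz": 0,"rx": 0,"ry": 0,"rz": 0},
    {"claw": -0.8,"dx": 0,"dy": 0,"dz": 0,"rx": 0,"ry": 0,"rz": 0},
  ],
)

```text
time_s: 12.85
tcp_pos: [0.4261, -0.0591, 0.2994]
eef_rot: [-0.0, 1.0, 0.003, 0.0]
ft_force: [-0.9, 0.9, 0.1]
width: 0.0836
gripper_force: 0.0
```

```bash
python3 - <<'E'
from h import *
c=cam("wrist");np.save("w8.npy",c,allow_pickle=True);print(tool()[:3,3])
d=np.load("w7.npy",allow_pickle=True).item()
k=np.zeros((600,790,3),np.uint8)
for j,x in enumerate((d,c)):
    u,v=proj(x,[.495,-.033,.10]).astype(int);u0=max(u-98,0);v0=max(v-150,0);print(u0,v0,proj(x,[.495,-.033,.14]))
    b=cv2.resize(x["img"][v0:v0+300,u0:u0+197],None,fx=2,fy=2,interpolation=cv2.INTER_CUBIC);k[:b.shape[0],j*395:j*395+b.shape[1]]=b
save("c8",k)
E
```

```text
[ 0.42602129 -0.05906408  0.29936495]
248 0 [350.3006994  141.24380566]
186 0 [281.16952354 140.59081956]
```

View pics/c8.png

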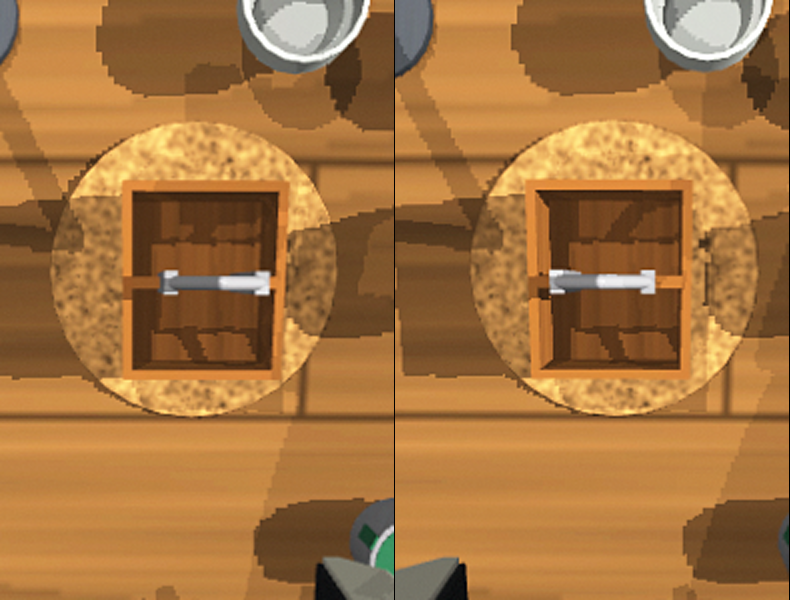

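Both views show the caddy square to the camera. The strap tops are at (333,141) and (379.5,141) in the first view and at (267,141) and (312.5,141) in the second, with the peak midway between them.

```bash
python3 - <<'E'
from h import *
c7=np.load("w7.npy",allow_pickle=True).item();c8=np.load("w8.npy",allow_pickle=True).item()
for n,a,b in(("L",(333,141),(267,141)),("R",(379.5,141),(312.5,141)),("peak",(356,141.5),(290,141))): print(n,tri([(c7,a),(c8,b)]))
for c,o in((c7,248),(c8,186)): print([onz(c,p,.065).round(4) for p in ((o+62,91),(o+144,91),(o+61,189),(o+139,189))] if o==248 else [onz(c,p,.065).round(4) for p in ((o+66,91),(o+148,91),(o+67,188.5),(o+148,188.5))])
for c,l,r in((c7,(333,141),(379.5,141)),(c8,(267,141),(312.5,141))):print(onz(c,l,.125),onz(c,r,.125))
for c,o,x0,x1 in((c7,248,51,336),(c8,186,470-395,758-395)): print("mat",onz(c,(o+(x0+x1)/4,(122+416)/4),.005), tool()[:3,:3][:,0])
E
```

```text
L (array([ 0.4948392 , -0.01917854,  0.12390213]), np.float64(0.00026767653019717794))
R (array([ 0.49505718, -0.05937788,  0.12974813]), np.float64(0.0002839310154546251))
peak (array([ 0.4947143 , -0.03951371,  0.12406157]), np.float64(6.106510043117271e-05))
[array([0.5438, 0.0017, 0.065 ]), array([ 0.5444, -0.0806,  0.065 ]), array([0.4454, 0.0026, 0.065 ]), array([ 0.4458, -0.0801,  0.065 ])]
[array([0.5433, 0.0017, 0.065 ]), array([ 0.5436, -0.0805,  0.065 ]), array([0.4454, 0.0035, 0.065 ]), array([ 0.4459, -0.0823,  0.065 ])]
[ 0.49510858 -0.01912253  0.125     ] [ 0.49533676 -0.06015734  0.125     ]
[ 0.49457479 -0.01930755  0.125     ] [ 0.49476167 -0.05936978  0.125     ]
mat [ 0.50242901 -0.03869768  0.005     ] [9.99983533e-01 5.72593761e-03 3.83339038e-04]
mat [ 0.50179582 -0.0390979   0.005     ] [9.99983533e-01 5.72593761e-03 3.83339038e-04]
```

```bash
python3 - <<'E'
from h import *
Rm=Rt(0.003,.58);g=np.array([.4977,-.0395,.1088])
E=plan(g-.09*Rm[:,2],Rm);plan(g,Rm,T=E,n=4)
E
```

```text
1 / 4 {'dx': 0.019, 'dy': -0.016, 'dz': 0.096, 'ry': 0.046}
2 / 4 {'dx': 0.005, 'dy': -0.016, 'dz': 0.098, 'ry': 0.046}
3 / 4 {'dx': -0.01, 'dy': -0.016, 'dz': 0.097, 'ry': 0.046}
4 / 4 {'dx': -0.024, 'dy': -0.016, 'dz': 0.095, 'ry': 0.046}
1 / 4 {'dz': 0.075}
```

>>> send_rows(
  moves=[
    {"claw": -0.8,"dx": 0.019,"dy": -0.016,"dz": 0.096,"rx": 0,"ry": 0.046,"rz": 0},
    {"claw": -0.8,"dx": 0.005,"dy": -0.016,"dz": 0.098,"rx": 0,"ry": 0.046,"rz": 0},
    {"claw": -0.8,"dx": -0.01,"dy": -0.016,"dz": 0.097,"rx": 0,"ry": 0.046,"rz": 0},
    {"claw": -0.8,"dx": -0.024,"dy": -0.016,"dz": 0.095,"rx": 0,"ry": 0.046,"rz": 0},
    {"claw": -0.8,"dx": 0,"dy": 0,"dz": 0,"rx": 0,"ry": 0,"rz": 0},
    {"claw": -0.8,"dx": 0,"dy": 0,"dz": 0,"rx": 0,"ry": 0,"rz": 0},
  ],
)

```text
time_s: 13.65
tcp_pos: [0.4755, -0.0454, 0.1846]
eef_rot: [-0.003, 0.961, 0.003, 0.275]
ft_force: [0.6, -0.4, 1.0]
width: 0.0837
gripper_force: 0.0
```

```bash
python3 - <<'E'
from h import *
Rm=Rt(0.003,.58);g=np.array([.4977,-.0395,.1088]);print(tool().round(4).tolist(),g-.09*Rm[:,2])
plan(g,Rm,n=4)
E
```

```text
[[0.8487, 0.0081, 0.5288, 0.4755], [0.005, -1.0, 0.0072, -0.0454], [0.5288, -0.0034, -0.8487, 0.1846], [0.0, 0.0, 0.0, 1.0]] [ 0.44837807 -0.03964797  0.18408164]
1 / 4 {'dx': -0.018, 'dy': -0.005, 'dz': 0.063, 'ry': 0.002}
2 / 4 {'dx': -0.018, 'dy': -0.005, 'dz': 0.063, 'ry': 0.002}
3 / 4 {'dx': -0.018, 'dy': -0.005, 'dz': 0.063, 'ry': 0.002}
4 / 4 {'dx': -0.019, 'dy': -0.005, 'dz': 0.063, 'ry': 0.002}
```

>>> send_rows(
  moves=[
    {"claw": -0.8,"dx": -0.036,"dy": -0.01,"dz": 0,"rx": 0,"ry": 0.004,"rz": 0},
    {"claw": -0.8,"dx": -0.037,"dy": -0.01,"dz": 0,"rx": 0,"ry": 0.004,"rz": 0},
    {"claw": -0.8,"dx": 0,"dy": 0,"dz": 0.063,"rx": 0,"ry": 0,"rz": 0},
    {"claw": -0.8,"dx": 0,"dy": 0,"dz": 0.063,"rx": 0,"ry": 0,"rz": 0},
    {"claw": -0.8,"dx": 0,"dy": 0,"dz": 0.063,"rx": 0,"ry": 0,"rz": 0},
    {"claw": -0.8,"dx": 0,"dy": 0,"dz": 0.063,"rx": 0,"ry": 0,"rz": 0},
    {"claw": -0.8,"dx": 0,"dy": 0,"dz": 0,"rx": 0,"ry": 0,"rz": 0},
    {"claw": -0.8,"dx": 0,"dy": 0,"dz": 0,"rx": 0,"ry": 0,"rz": 0},
  ],
)

```text
time_s: 14.65
tcp_pos: [0.5171, -0.0426, 0.1048]
eef_rot: [-0.005, 0.96, 0.003, 0.278]
ft_force: [0.2, -0.2, 0.1]
width: 0.084
gripper_force: 0.0
```

```bash
python3 - <<'E'
from h import *
Rm=Rt(0.003,.58);g=np.array([.4977,-.0395,.1088]);print(tool().round(4).tolist())
plan(g,Rm,n=1)
E
```

```text
[[0.8449, 0.0094, 0.5349, 0.5171], [0.0039, -0.9999, 0.0114, -0.0426], [0.5349, -0.0076, -0.8449, 0.1048], [0.0, 0.0, 0.0, 1.0]]
1 / 1 {'dx': -0.047, 'dy': -0.011, 'dz': -0.046, 'rx': -0.003, 'ry': 0.005}
```

>>> send_rows(
  moves=[
    {"claw": -0.8,"dx": -0.024,"dy": -0.006,"dz": -0.023,"rx": 0,"ry": 0,"rz": 0},
    {"claw": -0.8,"dx": -0.023,"dy": -0.005,"dz": -0.023,"rx": 0,"ry": 0,"rz": 0},
    {"claw": -0.8,"dx": 0,"dy": 0,"dz": 0,"rx": 0,"ry": 0,"rz": 0},
    {"claw": -0.8,"dx": 0,"dy": 0,"dz": 0,"rx": 0,"ry": 0,"rz": 0},
  ],
)

```text
time_s: 15.15
tcp_pos: [0.4983, -0.0398, 0.1092]
eef_rot: [-0.005, 0.96, 0.003, 0.279]
ft_force: [0.3, 0.2, -0.2]
width: 0.0838
gripper_force: 0.0
```

```bash
python3 - <<'E'
from h import *
Rm=Rt(0.003,.58);g=np.array([.4977,-.0395,.1088]);print(tool().round(4).tolist(),env.get_state()["qpos"].round(3))
plan(g,Rm,n=1)
E
```

```text
[[0.8441, 0.0089, 0.5361, 0.4983], [0.0037, -0.9999, 0.0108, -0.0398], [0.5362, -0.0071, -0.8441, 0.1092], [0.0, 0.0, 0.0, 1.0]] [-0.327 -0.736  2.474  0.239  0.88   1.133]
1 / 1 {'dx': -0.002, 'dy': -0.001, 'rx': -0.003, 'ry': 0.004}
```

>>> send_rows(
  moves=[
    {"claw": 1,"dx": 0,"dy": 0,"dz": 0,"rx": 0,"ry": 0,"rz": 0},
    {"claw": 1,"dx": 0,"dy": 0,"dz": 0,"rx": 0,"ry": 0,"rz": 0},
    {"claw": 1,"dx": 0,"dy": 0,"dz": 0,"rx": 0,"ry": 0,"rz": 0},
    {"claw": 1,"dx": 0,"dy": 0,"dz": 0,"rx": 0,"ry": 0,"rz": 0},
    {"claw": 1,"dx": 0,"dy": 0,"dz": 0,"rx": 0,"ry": 0,"rz": 0},
    {"claw": 1,"dx": 0,"dy": 0,"dz": 0,"rx": 0,"ry": 0,"rz": 0},
  ],
  grip_force=50,
)

```text
time_s: 15.9
tcp_pos: [0.4976, -0.0393, 0.1081]
eef_rot: [-0.005, 0.96, 0.003, 0.278]
ft_force: [0.4, 2.1, 0.2]
width: 0.0443
gripper_force: 50.0
```

```bash
python3 - <<'E'
from h import *
T=tool();print(T.round(4).tolist())
E=plan(T[:3,3]+[.02,0,.12],T[:3,:3],n=6)
E
E
```

```text
[[0.8451, 0.0093, 0.5345, 0.4976], [0.0036, -0.9999, 0.0116, -0.0393], [0.5346, -0.0079, -0.8451, 0.1081], [0.0, 0.0, 0.0, 1.0]]
1 / 6 {'dx': 0.045, 'dz': -0.05}bash: E: command not found
```

>>> send_rows(
  moves=[
    {"claw": 1,"dx": 0.03,"dy": 0,"dz": -0.034,"rx": 0,"ry": 0,"rz": 0},
    {"claw": 1,"dx": 0.045,"dy": 0,"dz": -0.05,"rx": 0,"ry": 0,"rz": 0},
    {"claw": 1,"dx": 0.045,"dy": 0,"dz": -0.05,"rx": 0,"ry": 0,"rz": 0},
    {"claw": 1,"dx": 0.045,"dy": 0,"dz": -0.05,"rx": 0,"ry": 0,"rz": 0},
    {"claw": 1,"dx": 0.025,"dy": 0,"dz": -0.028,"rx": 0,"ry": 0,"rz": 0},
    {"claw": 1,"dx": 0,"dy": 0,"dz": 0,"rx": 0,"ry": 0,"rz": 0},
  ],
)

```text
time_s: 16.65
tcp_pos: [0.5124, -0.0401, 0.1937]
eef_rot: [-0.005, 0.96, 0.003, 0.279]
ft_force: [0.2, -0.7, -3.2]
width: 0.0446
gripper_force: 50.0
```

```bash
python3 - <<'E'
from h import *
T=tool();print(T.round(4).tolist(),env.get_state()["qpos"].round(2),env.get_state()["ft_force"],env.get_state()["width"])
plan([.566,.2468,.178],Rt(-.137,.568),step=.035)
E
```

```text
[[0.8443, 0.0093, 0.5358, 0.5124], [0.004, -0.9999, 0.0111, -0.0401], [0.5359, -0.0072, -0.8442, 0.1937], [0.0, 0.0, 0.0, 1.0]] [-0.31 -0.75  2.33  0.21  1.03  1.19] [ 0.22374533 -0.69162707 -3.16415437] 0.04461214227712228
1 / 9 {'dx': 0.014, 'dy': -0.106, 'dz': 0.017, 'rx': -0.003, 'rz': 0.004}
2 / 9 {'dx': 0.013, 'dy': -0.106, 'dz': 0.016, 'rx': -0.003, 'rz': 0.004}
3 / 9 {'dx': 0.011, 'dy': -0.107, 'dz': 0.015, 'rx': -0.003, 'rz': 0.004}
4 / 9 {'dx': 0.01, 'dy': -0.107, 'dz': 0.014, 'rx': -0.003, 'rz': 0.004}
5 / 9 {'dx': 0.008, 'dy': -0.107, 'dz': 0.013, 'rx': -0.003, 'rz': 0.004}
6 / 9 {'dx': 0.007, 'dy': -0.107, 'dz': 0.012, 'rx': -0.003, 'rz': 0.004}
7 / 9 {'dx': 0.006, 'dy': -0.108, 'dz': 0.011, 'rx': -0.003, 'rz': 0.004}
8 / 9 {'dx': 0.004, 'dy': -0.108, 'dz': 0.01, 'rx': -0.003, 'rz': 0.004}
9 / 9 {'dx': 0.003, 'dy': -0.108, 'dz': 0.009, 'rx': -0.003, 'rz': 0.004}
```

>>> send_rows(
  moves=[
    {"claw": 1,"dx": 0.014,"dy": -0.106,"dz": 0.017,"rx": -0.003,"ry": 0,"rz": 0.004},
    {"claw": 1,"dx": 0.013,"dy": -0.106,"dz": 0.016,"rx": -0.003,"ry": 0,"rz": 0.004},
    {"claw": 1,"dx": 0.011,"dy": -0.107,"dz": 0.015,"rx": -0.003,"ry": 0,"rz": 0.004},
    {"claw": 1,"dx": 0.01,"dy": -0.107,"dz": 0.014,"rx": -0.003,"ry": 0,"rz": 0.004},
    {"claw": 1,"dx": 0.008,"dy": -0.107,"dz": 0.013,"rx": -0.003,"ry": 0,"rz": 0.004},
    {"claw": 1,"dx": 0.007,"dy": -0.107,"dz": 0.012,"rx": -0.003,"ry": 0,"rz": 0.004},
    {"claw": 1,"dx": 0.006,"dy": -0.108,"dz": 0.011,"rx": -0.003,"ry": 0,"rz": 0.004},
    {"claw": 1,"dx": 0.004,"dy": -0.108,"dz": 0.01,"rx": -0.003,"ry": 0,"rz": 0.004},
  ],
)

```text
time_s: 17.65
tcp_pos: [0.5587, 0.2162, 0.1759]
eef_rot: [0.018, 0.959, -0.055, 0.277]
ft_force: [-0.5, -1.1, -3.2]
width: 0.0443
gripper_force: 50.0
```

>>> send_rows(
  moves=[
    {"claw": 1,"dx": 0,"dy": 0,"dz": 0,"rx": 0,"ry": 0,"rz": 0},
    {"claw": 1,"dx": 0,"dy": 0,"dz": 0,"rx": 0,"ry": 0,"rz": 0},
  ],
)

```text
time_s: 17.9
tcp_pos: [0.5586, 0.2147, 0.1761]
eef_rot: [0.018, 0.959, -0.055, 0.277]
ft_force: [-0.5, 0.3, -3.5]
width: 0.0446
gripper_force: 50.0
```

```bash
python3 - <<'E'
from h import *
T=tool();print(T.round(4).tolist(),env.get_state()["width"])
f=np.array([np.cos(-.137),np.sin(-.137)]);cup=np.array([.6587,.2345])
for k in(.09,0): print(k,cup-(k-.0026)*f,.180+.030-.0369)
plan([*(cup-(.09-.0026)*f),.173],Rt(-.137,.568),n=2)
c=cam("wrist");np.save("w9.npy",c,allow_pickle=True);save("w9",c["img"])
s=cam("scene");np.save("s9.npy",s,allow_pickle=True);save("s9",s["img"])
t=cam("top");save("t9",t["img"]);np.save("t9.npy",t,allow_pickle=True)
# gray low-sat profile: hook columns in wrist view
print("hook cup pred",proj(c,[.6587,.2345,.18]),"bail pred",proj(c,T[:3,3]+T[:3,:3]@np.array([-.0026*.844+.0369*.535,0,-.0026*.535-.0369*.845])))
E
```

```text
[[0.8409, -0.1152, 0.5287, 0.5586], [-0.0957, -0.9933, -0.0644, 0.2147], [0.5326, 0.0036, -0.8464, 0.1761], [0.0, 0.0, 0.0, 1.0]] 0.04461605866344567
0.09 [0.57211892 0.24643638] 0.17309999999999998
0 [0.66127564 0.23414491] 0.17309999999999998
1 / 2 {'dx': 0.011, 'dy': -0.055, 'dz': 0.013, 'rx': -0.001, 'ry': 0.001, 'rz': 0.003}
2 / 2 {'dx': 0.011, 'dy': -0.055, 'dz': 0.013, 'rx': -0.001, 'ry': 0.001, 'rz': 0.003}
hook cup pred [255.11106459 113.03921525] bail pred [309.91800334 275.32310043]
```

>>> send_rows(
  moves=[
    {"claw": 1,"dx": 0.011,"dy": -0.055,"dz": 0.013,"rx": -0.001,"ry": 0.001,"rz": 0.003},
    {"claw": 1,"dx": 0.011,"dy": -0.055,"dz": 0.013,"rx": -0.001,"ry": 0.001,"rz": 0.003},
    {"claw": 1,"dx": 0,"dy": 0,"dz": 0,"rx": 0,"ry": 0,"rz": 0},
    {"claw": 1,"dx": 0,"dy": 0,"dz": 0,"rx": 0,"ry": 0,"rz": 0},
  ],
)

```text
time_s: 18.55
tcp_pos: [0.5728, 0.2458, 0.1743]
eef_rot: [0.018, 0.957, -0.065, 0.28]
ft_force: [-0.8, -0.2, -3.9]
width: 0.0445
gripper_force: 50.0
```

```bash
python3 - <<'E'
from h import *
T=tool();print(T.round(4).tolist())
f=np.array([np.cos(-.137),np.sin(-.137)]);cup=np.array([.6587,.2345])
plan([*(cup+.0026*f),.173],Rt(-.137,.568),n=6)
c=cam("wrist");np.save("w9.npy",c,allow_pickle=True)
s=cam("scene");np.save("s9.npy",s,allow_pickle=True)
b=T[:3,3]+np.array([*(-.0026*f),.0369])
for n,x in(("w",c),("s",s)): print(n,"cup",proj(x,[.6587,.2345,.18]),"bail",proj(x,b),"lowtip",proj(x,[*(cup-.021*f),.2905-.1057]),"bar",proj(x,[.6587,.2345,.2905]))
u,v=proj(s,b).astype(int)
k=np.zeros((480,800,3),np.uint8);k[:,:480]=c["img"][:,80:560]
u0,v0=u-70,v-75
k[:480,480:800]=cv2.resize(s["img"][v0:v0+160,u0:u0+107],(320,480),interpolation=cv2.INTER_CUBIC);save("c9",k);print(u0,v0)
E
```

```text
[[0.8342, -0.1354, 0.5346, 0.5728], [-0.1151, -0.9908, -0.0713, 0.2458], [0.5393, -0.002, -0.8421, 0.1743], [0.0, 0.0, 0.0, 1.0]]
1 / 6 {'dx': 0.041, 'dz': 0.027}
w cup [310.17591563 128.14834007] bail [309.73077719 274.92396116] lowtip [309.90335412 157.48429834] bar [306.6082682  -94.95948884]
s cup [416.27751978 250.75591183] bail [402.52341175 217.8343521 ] lowtip [412.89706167 243.6682475 ] bar [420.75988603 208.82102016]
332 142
```

View pics/c9.png

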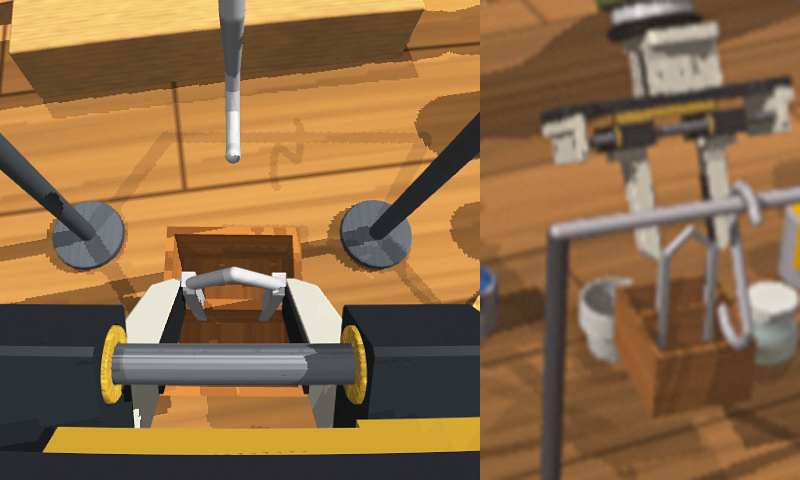

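The bail peak at (313,270) and the hook's lower tip at (313,157) share a column and match the predicted pixels. I can go in.

>>> send_rows(
  moves=[
    {"claw": 1,"dx": 0.041,"dy": 0,"dz": 0.027,"rx": 0,"ry": 0,"rz": 0},
    {"claw": 1,"dx": 0.041,"dy": 0,"dz": 0.027,"rx": 0,"ry": 0,"rz": 0},
    {"claw": 1,"dx": 0.041,"dy": 0,"dz": 0.027,"rx": 0,"ry": 0,"rz": 0},
    {"claw": 1,"dx": 0.041,"dy": 0,"dz": 0.027,"rx": 0,"ry": 0,"rz": 0},
    {"claw": 1,"dx": 0,"dy": 0,"dz": 0,"rx": 0,"ry": 0,"rz": 0},
  ],
)

```text
time_s: 19.27
tcp_pos: [0.6325, 0.2382, 0.1736]
eef_rot: [0.018, 0.957, -0.066, 0.281]
ft_force: [0.7, -0.3, -2.8]
width: 0.0445
gripper_force: 50.0
```

```bash
python3 - <<'E'
from h import *
T=tool();print(T[:3,3],env.get_state()["ft_force"])
f=np.array([np.cos(-.137),np.sin(-.137)]);cup=np.array([.6587,.2345])
E=plan([*(cup+.0026*f),.1735],Rt(-.137,.568),n=2);E=plan([*(cup+.0026*f),.1445],Rt(-.137,.568),T=E,n=3);
E
```

```text
[0.63253116 0.23819549 0.17361802] [ 0.65087431 -0.33675352 -2.75378384]
1 / 2 {'dx': 0.041, 'dz': 0.026}
1 / 3 {'dx': -0.017, 'dz': 0.027}
```

>>> send_rows(
  moves=[
    {"claw": 1,"dx": 0.041,"dy": 0,"dz": 0.026,"rx": 0,"ry": 0,"rz": 0},
    {"claw": 1,"dx": 0.041,"dy": 0,"dz": 0.026,"rx": 0,"ry": 0,"rz": 0},
    {"claw": 1,"dx": 0,"dy": 0,"dz": 0,"rx": 0,"ry": 0,"rz": 0},
    {"claw": 1,"dx": -0.017,"dy": 0,"dz": 0.027,"rx": 0,"ry": 0,"rz": 0},
    {"claw": 1,"dx": -0.017,"dy": 0,"dz": 0.027,"rx": 0,"ry": 0,"rz": 0},
    {"claw": 1,"dx": 0,"dy": 0,"dz": 0,"rx": 0,"ry": 0,"rz": 0},
  ],
)

```text
time_s: 20.02
tcp_pos: [0.659, 0.2345, 0.1523]
eef_rot: [0.019, 0.958, -0.065, 0.279]
ft_force: [0.2, -0.4, -3.2]
width: 0.0446
gripper_force: 50.0
```

>>> send_rows(
  moves=[
    {"claw": 1,"dx": -0.008,"dy": 0,"dz": 0.013,"rx": 0,"ry": 0,"rz": 0},
    {"claw": 1,"dx": -0.004,"dy": 0,"dz": 0.006,"rx": 0,"ry": 0,"rz": 0},
    {"claw": 1,"dx": 0,"dy": 0,"dz": 0,"rx": 0,"ry": 0,"rz": 0},
  ],
)

```text
time_s: 20.4
tcp_pos: [0.6604, 0.2348, 0.1478]
eef_rot: [0.018, 0.957, -0.065, 0.281]
ft_force: [-0.2, -0.9, -3.3]
width: 0.0446
gripper_force: 50.0
```

>>> send_rows(
  moves=[
    {"claw": 1,"dx": -0.004,"dy": 0,"dz": 0.006,"rx": 0,"ry": 0,"rz": 0},
    {"claw": 1,"dx": 0,"dy": 0,"dz": 0,"rx": 0,"ry": 0,"rz": 0},
  ],
)

```text
time_s: 20.65
tcp_pos: [0.6604, 0.2348, 0.1457]
eef_rot: [0.018, 0.957, -0.065, 0.281]
ft_force: [0.3, -0.3, -3.2]
width: 0.0443
gripper_force: 50.0
```

>>> send_rows(
  moves=[
    {"claw": 1,"dx": -0.004,"dy": 0,"dz": 0.006,"rx": 0,"ry": 0,"rz": 0},
    {"claw": 1,"dx": 0,"dy": 0,"dz": 0,"rx": 0,"ry": 0,"rz": 0},
  ],
)

```text
time_s: 20.9
tcp_pos: [0.6611, 0.2352, 0.1447]
eef_rot: [0.017, 0.957, -0.065, 0.281]
ft_force: [-0.0, 0.3, -0.0]
width: 0.0444
gripper_force: 50.0
```

>>> send_rows(
  moves=[
    {"claw": 1,"dx": -0.004,"dy": 0,"dz": 0.006,"rx": 0,"ry": 0,"rz": 0},
    {"claw": 1,"dx": 0,"dy": 0,"dz": 0,"rx": 0,"ry": 0,"rz": 0},
  ],
)

```text
time_s: 21.15
tcp_pos: [0.6621, 0.2356, 0.1443]
eef_rot: [0.017, 0.957, -0.065, 0.283]
ft_force: [-0.1, -0.1, 6.5]
width: 0.0444
gripper_force: 50.0
```

>>> send_rows(
  moves=[
    {"claw": 1,"dx": 0.003,"dy": 0,"dz": -0.004,"rx": 0,"ry": 0,"rz": 0},
    {"claw": 1,"dx": 0,"dy": 0,"dz": 0,"rx": 0,"ry": 0,"rz": 0},
    {"claw": 1,"dx": 0,"dy": 0,"dz": 0,"rx": 0,"ry": 0,"rz": 0},
  ],
  grip_force=8,
)

```text
time_s: 21.52
tcp_pos: [0.6611, 0.2351, 0.1439]
eef_rot: [0.018, 0.957, -0.065, 0.281]
ft_force: [-0.0, 0.0, 6.0]
width: 0.0458
gripper_force: 8.0
```

>>> send_rows(
  moves=[
    {"claw": 0,"dx": 0,"dy": 0,"dz": 0,"rx": 0,"ry": 0,"rz": 0},
    {"claw": -0.1,"dx": 0,"dy": 0,"dz": 0,"rx": 0,"ry": 0,"rz": 0},
    {"claw": -0.2,"dx": 0,"dy": 0,"dz": 0,"rx": 0,"ry": 0,"rz": 0},
    {"claw": -0.4,"dx": 0,"dy": 0,"dz": 0,"rx": 0,"ry": 0,"rz": 0},
    {"claw": -0.4,"dx": 0,"dy": 0,"dz": 0,"rx": 0,"ry": 0,"rz": 0},
    {"claw": -0.4,"dx": 0,"dy": 0,"dz": -0.05,"rx": 0,"ry": 0,"rz": 0},
    {"claw": -0.4,"dx": 0,"dy": 0,"dz": -0.08,"rx": 0,"ry": 0,"rz": 0},
    {"claw": -0.4,"dx": 0,"dy": 0,"dz": -0.1,"rx": 0,"ry": 0,"rz": 0},
  ],
)

```text
time_s: 22.52
tcp_pos: [0.6227, 0.2397, 0.202]
eef_rot: [0.018, 0.957, -0.065, 0.28]
ft_force: [0.2, 0.3, -0.2]
width: 0.0652
gripper_force: 0.0
```

>>> send_rows(
  moves=[
    {"claw": -0.4,"dx": 0,"dy": 0,"dz": -0.12,"rx": 0,"ry": 0,"rz": 0},
    {"claw": -0.4,"dx": 0,"dy": 0,"dz": -0.12,"rx": 0,"ry": 0,"rz": 0},
    {"claw": -0.4,"dx": 0,"dy": 0,"dz": 0,"rx": 0,"ry": 0,"rz": 0},
  ],
)

```text
time_s: 22.9
tcp_pos: [0.5856, 0.2463, 0.2671]
eef_rot: [0.016, 0.957, -0.065, 0.284]
ft_force: [-0.2, -0.1, -0.9]
width: 0.0652
gripper_force: 0.0
```

```bash
python3 - <<'E'
from h import *
T=tool();print(T.round(4).tolist(),env.get_state()["qpos"].round(2))
t=cam("top");np.save("t10.npy",t,allow_pickle=True);s=cam("scene");np.save("s10.npy",s,allow_pickle=True)
save("t10",t["img"]);save("s10",s["img"])
im=t["img"].astype(int)
hsv=cv2.cvtColor(t["img"],cv2.COLOR_RGB2HSV)
m=((hsv[...,1]<45)&(hsv[...,2]>120)).astype(np.uint8)
m=cv2.morphologyEx(m,cv2.MORPH_CLOSE,np.ones((5,5)))
n,l,st,ce=cv2.connectedComponentsWithStats(m)
for i in range(1,n):
    x,y,w,h,a=st[i]
    if 150<a<900 and 90<y<330 and 130<x<540: print(st[i],ce[i].round(1),onz(t,(x+w/2-.5,y+h/2-.5),.045).round(4))
E
```

```text
[[0.8306, -0.1336, 0.5405, 0.5856], [-0.1159, -0.991, -0.0669, 0.2463], [0.5446, -0.0071, -0.8387, 0.2671], [0.0, 0.0, 0.0, 1.0]] [ 0.52 -0.25  1.85 -0.38  1.09  2.33]
[425 118  22  21 281] [434.6 129.3] [ 0.8832 -0.3084  0.045 ]
[190 164 113  29 621] [246.7 176.5] [0.7143 0.2647 0.045 ]
[352 195  22  22 381] [362.6 205.6] [ 0.6362 -0.0844  0.045 ]
[396 202  22  22 365] [406.3 212.1] [ 0.6174 -0.2156  0.045 ]
[149 218  27  24 341] [164.2 229.6] [0.5536 0.5074 0.045 ]
[452 220  56  16 222] [479.6 227.4] [ 0.5759 -0.4337  0.045 ]
[386 241  23  22 380] [396.9 251.7] [ 0.4999 -0.1863  0.045 ]
```

```bash
cat >> h.py <<'E'
def blobs(c,z=.054):
    """white cup rims seen from nearly overhead: centre on plane z, diameter there"""
    hsv=cv2.cvtColor(c["img"],cv2.COLOR_RGB2HSV); m=((hsv[...,1]<60)&(hsv[...,2]>95)).astype(np.uint8)
    m[298:]=0
    m=cv2.morphologyEx(m,cv2.MORPH_CLOSE,np.ones((7,7))); m=cv2.morphologyEx(m,cv2.MORPH_OPEN,np.ones((5,5)))
    for k in cv2.findContours(m,cv2.RETR_EXTERNAL,cv2.CHAIN_APPROX_NONE)[0]:
        if cv2.contourArea(k)<2000: continue
        h=cv2.convexHull(k)[:,0]; P=np.array([onz(c,p,z)[:2] for p in h])
        (x,y),r=cv2.minEnclosingCircle(P.astype(np.float32)); A=cv2.contourArea(P.astype(np.float32))
        print("blob px",h.min(0),h.max(0),"ctr",round(x,4),round(y,4),"diam",round(2*r,4),"fill",round(A/(np.pi*r*r),3))
E
python3 - <<'E'
from h import *
T=tool()
E=plan(T[:3,3]+[-.09,.01,.02],T[:3,:3],n=2); plan([.365,.259,.24],Rt(0),T=E,n=5)
E
```

```text
1 / 2 {'dx': -0.109, 'dy': 0.004, 'dz': -0.11}
1 / 5 {'dx': -0.088, 'dy': 0.009, 'dz': -0.023, 'rx': 0.002, 'ry': -0.036, 'rz': -0.008}
2 / 5 {'dx': -0.09, 'dy': 0.007, 'dz': -0.013, 'rx': 0.002, 'ry': -0.036, 'rz': -0.008}
3 / 5 {'dx': -0.091, 'dy': 0.004, 'dz': -0.003, 'rx': 0.002, 'ry': -0.036, 'rz': -0.008}
4 / 5 {'dx': -0.091, 'dy': 0.002, 'dz': 0.008, 'rx': 0.002, 'ry': -0.036, 'rz': -0.008}
5 / 5 {'dx': -0.089, 'dz': 0.018, 'rx': 0.002, 'ry': -0.036, 'rz': -0.008}
```

>>> send_rows(
  moves=[
    {"claw": -1,"dx": -0.109,"dy": 0.004,"dz": -0.11,"rx": 0,"ry": 0,"rz": 0},
    {"claw": -1,"dx": -0.109,"dy": 0.004,"dz": -0.11,"rx": 0,"ry": 0,"rz": 0},
    {"claw": -1,"dx": -0.088,"dy": 0.009,"dz": -0.023,"rx": 0.002,"ry": -0.036,"rz": -0.008},
    {"claw": -1,"dx": -0.09,"dy": 0.007,"dz": -0.013,"rx": 0.002,"ry": -0.036,"rz": -0.008},
    {"claw": -1,"dx": -0.091,"dy": 0.004,"dz": -0.003,"rx": 0.002,"ry": -0.036,"rz": -0.008},
    {"claw": -1,"dx": -0.091,"dy": 0.002,"dz": 0.008,"rx": 0.002,"ry": -0.036,"rz": -0.008},
    {"claw": -1,"dx": -0.089,"dy": 0,"dz": 0.018,"rx": 0.002,"ry": -0.036,"rz": -0.008},
    {"claw": -1,"dx": 0,"dy": 0,"dz": 0,"rx": 0,"ry": 0,"rz": 0},
  ],
)

```text
time_s: 24.0
tcp_pos: [0.3647, 0.2579, 0.2374]
eef_rot: [0.003, 1.0, -0.005, 0.0]
ft_force: [0.2, 0.3, -0.6]
width: 0.0929
gripper_force: 0.0
```

>>> send_rows(
  moves=[
    {"claw": -1,"dx": 0,"dy": 0,"dz": 0,"rx": 0,"ry": 0,"rz": 0},
  ],
)

```text
time_s: 24.12
tcp_pos: [0.3654, 0.2585, 0.239]
eef_rot: [0.002, 1.0, -0.004, 0.002]
ft_force: [-0.4, 0.4, 0.3]
width: 0.0931
gripper_force: 0.0
```

```bash
python3 - <<'E'
from h import *
T=tool();print(T.round(4).tolist(),env.get_state()["qpos"].round(2))
c=cam("wrist");np.save("d1.npy",c,allow_pickle=True);save("d1",c["img"]);blobs(c);print(proj(c,[.434,.259,.054]))
t=cam("top");np.save("t11.npy",t,allow_pickle=True);
s=cam("scene");np.save("s11.npy",s,allow_pickle=True)
a=np.load("s6.npy",allow_pickle=True).item()["img"].astype(int);d=abs(s["img"].astype(int)-a).max(2)>25
reg=d[230:345,340:470];ys,xs=np.where(reg);print("diff bbox",xs.min()+340,xs.max()+340,ys.min()+230,ys.max()+230)
f=np.array([np.cos(-.137),np.sin(-.137),0]);y=np.array([-f[1],f[0],0]);o=np.array([.6587,.2345,.0395])
print(np.array([proj(s,o+i*.05*f+j*.042*y+[0,0,k]) for i in(-1,1) for j in(-1,1) for k in(0,.06)]).round())
print("bail",proj(s,o+[0,0,.14]),"straps",[proj(s,o+y*j*.02+[0,0,.12]).round() for j in(-1,1)])
E
```

```text
[[0.9999, -0.0089, 0.005, 0.3654], [-0.0089, -1.0, -0.0039, 0.2585], [0.005, 0.0039, -1.0, 0.239], [0.0, 0.0, 0.0, 1.0]] [ 0.51 -0.31  1.84 -0.01  1.61  2.09]
blob px [ 35 136] [127 203] ctr 0.4186 0.4734 diam 0.0926 fill 0.553
blob px [279 105] [348 175] ctr 0.4351 0.2558 diam 0.0641 fill 0.966
blob px [142  45] [212 108] ctr 0.4918 0.3751 diam 0.0645 fill 0.768
blob px [0 0] [93 55] ctr 0.5393 0.4888 diam 0.087 fill 0.532
[309.69855926 142.02460654]
diff bbox 340 469 230 323
[[387. 288.]
 [389. 269.]
 [419. 282.]
 [422. 263.]
 [402. 316.]
 [404. 296.]
 [436. 309.]
 [439. 289.]]
bail [416.25812636 250.9359529 ] straps [array([407., 260.]), array([424., 257.])]
```

Cup D is at (0.4351, 0.2558), and its rim diameter measures 64 mm at rim height.

```bash
python3 - <<'E'
from h import *
E=plan([.4351,.2558,.11],Rt(0),n=4); plan([.4351,.2558,.039],Rt(0),T=E,n=3)
s=np.load("s11.npy",allow_pickle=True).item()["img"];a=np.load("s6.npy",allow_pickle=True).item()["img"]
d=(abs(s.astype(int)-a).max(2)>25).astype(np.uint8)
n,l,st,ce=cv2.connectedComponentsWithStats(d)
print([ (st[i].tolist()) for i in range(1,n) if st[i][4]>60 and 300<ce[i][0]<500])
E
```

```text
1 / 4 {'dx': 0.058, 'dy': 0.002, 'dz': 0.109, 'rz': -0.001}
1 / 3 {'dz': 0.079}
[[259, 0, 169, 96, 5389], [413, 1, 23, 13, 186], [330, 46, 121, 123, 5202], [439, 85, 11, 15, 87], [474, 143, 10, 12, 69], [405, 145, 45, 18, 309], [484, 172, 24, 13, 188], [444, 177, 39, 24, 411], [296, 207, 56, 21, 561], [372, 249, 104, 75, 2887], [437, 279, 26, 9, 85], [468, 281, 19, 10, 93]]
```

>>> send_rows(
  moves=[
    {"claw": -1,"dx": 0.058,"dy": 0.002,"dz": 0.109,"rx": 0,"ry": 0,"rz": -0.001},
    {"claw": -1,"dx": 0.058,"dy": 0.002,"dz": 0.109,"rx": 0,"ry": 0,"rz": -0.001},
    {"claw": -1,"dx": 0.058,"dy": 0.002,"dz": 0.109,"rx": 0,"ry": 0,"rz": -0.001},
    {"claw": -1,"dx": 0.058,"dy": 0.002,"dz": 0.109,"rx": 0,"ry": 0,"rz": 0},
    {"claw": -1,"dx": 0,"dy": 0,"dz": 0.079,"rx": 0,"ry": 0,"rz": 0},
    {"claw": -1,"dx": 0,"dy": 0,"dz": 0.079,"rx": 0,"ry": 0,"rz": 0},
    {"claw": -1,"dx": 0,"dy": 0,"dz": 0.079,"rx": 0,"ry": 0,"rz": 0},
    {"claw": -1,"dx": 0,"dy": 0,"dz": 0,"rx": 0,"ry": 0,"rz": 0},
  ],
)

```text
time_s: 25.28
tcp_pos: [0.4336, 0.2551, 0.0365]
eef_rot: [0.002, 1.0, 0.001, 0.001]
ft_force: [0.0, -0.2, 0.7]
width: 0.0931
gripper_force: 0.0
```

```bash
python3 - <<'E'
from h import *
print(tool().round(4).tolist()); plan([.4351,.2558,.039],Rt(0),n=1)
E
```

```text
[[1.0, 0.0022, 0.0011, 0.4336], [0.0022, -1.0, -0.0045, 0.2551], [0.0011, 0.0045, -1.0, 0.0365], [0.0, 0.0, 0.0, 1.0]]
1 / 1 {'dx': 0.005, 'dy': -0.002, 'dz': -0.008, 'rx': 0.001, 'rz': 0.001}
```

Correct by those amounts, close, lift, and look.

>>> send_rows(
  moves=[
    {"claw": -1,"dx": 0.005,"dy": -0.002,"dz": -0.008,"rx": 0.001,"ry": 0,"rz": 0.001},
    {"claw": 1,"dx": 0,"dy": 0,"dz": 0,"rx": 0,"ry": 0,"rz": 0},
    {"claw": 1,"dx": 0,"dy": 0,"dz": 0,"rx": 0,"ry": 0,"rz": 0},
    {"claw": 1,"dx": 0,"dy": 0,"dz": 0,"rx": 0,"ry": 0,"rz": 0},
    {"claw": 1,"dx": 0,"dy": 0,"dz": 0,"rx": 0,"ry": 0,"rz": 0},
    {"claw": 1,"dx": 0,"dy": 0,"dz": -0.08,"rx": 0,"ry": 0,"rz": 0},
    {"claw": 1,"dx": 0,"dy": 0,"dz": -0.12,"rx": 0,"ry": 0,"rz": 0},
    {"claw": 1,"dx": 0,"dy": 0,"dz": -0.12,"rx": 0,"ry": 0,"rz": 0},
  ],
  grip_force=20,
)

```text
time_s: 26.28
tcp_pos: [0.4359, 0.256, 0.1372]
eef_rot: [0.0, 1.0, -0.001, 0.001]
ft_force: [0.3, -0.2, 0.2]
width: 0.0276
gripper_force: 0.0
```

```bash
cat >> h.py <<'E'
def held(c):
    """front rim of the cup in hand, along tool x at the middle column (tool coords at rim height)"""
    T=tool(); hsv=cv2.cvtColor(c["img"],cv2.COLOR_RGB2HSV); m=((hsv[...,1]<60)&(hsv[...,2]>95)); z=T[2,3]+.015
    out=[]
    for u in range(285,343,4):
        v=np.where(m[180:300,u])[0]
        if len(v): out.append((np.linalg.inv(T)@np.append(onz(c,(u,180+v[0]),z),1))[:2])
    P=np.array(out)
    if len(P)>5:
        # centre of a 64 mm circle through the front arc
        from scipy.optimize import least_squares
        r=least_squares(lambda q:np.hypot(P[:,0]-q[0],P[:,1]-q[1])-.032,[0,0],loss="soft_l1",f_scale=.001); print("held centre tool xy",r.x.round(4),"rms",np.sqrt((r.fun**2).mean()).round(5),len(P),"front",P[:,0].max().round(4))
E
python3 - <<'E'
from h import *
print(tool()[:3,3],env.get_state()["width"],env.get_state()["ft_force"]); c=cam("wrist");save("d2",c["img"]);held(c)
E=plan([.502,-.039,.17],Rt(0)); E=plan([.502,-.039,.06],Rt(0),T=E,n=4)
E
```

```text
[0.43592961 0.25604103 0.13721614] 0.027556180802524533 [ 0.30671268 -0.17497428  0.19572248]
held centre tool xy [0.0748 0.0025] rms 0.00211 15 front 0.0446
1 / 6 {'dx': 0.036, 'dy': 0.165, 'dz': -0.015, 'ry': -0.001}
2 / 6 {'dx': 0.035, 'dy': 0.165, 'dz': -0.015, 'ry': -0.001}
3 / 6 {'dx': 0.035, 'dy': 0.165, 'dz': -0.015, 'ry': -0.001}
4 / 6 {'dx': 0.035, 'dy': 0.165, 'dz': -0.015, 'ry': -0.001}
5 / 6 {'dx': 0.035, 'dy': 0.165, 'dz': -0.015, 'ry': -0.001}
6 / 6 {'dx': 0.035, 'dy': 0.165, 'dz': -0.015, 'ry': -0.001}
1 / 4 {'dz': 0.092}
```

The grasp missed: the fingers kept closing past 64 mm. I'll open and see where the cup is.

>>> send_rows(
  moves=[
    {"claw": -1,"dx": -0.1,"dy": 0,"dz": -0.16,"rx": 0,"ry": 0,"rz": 0},
    {"claw": -1,"dx": -0.13,"dy": 0,"dz": -0.16,"rx": 0,"ry": 0,"rz": 0},
    {"claw": -1,"dx": 0,"dy": 0,"dz": 0,"rx": 0,"ry": 0,"rz": 0},
    {"claw": -1,"dx": 0,"dy": 0,"dz": 0,"rx": 0,"ry": 0,"rz": 0},
  ],
)

```text
time_s: 26.82
tcp_pos: [0.367, 0.2563, 0.232]
eef_rot: [-0.0, 1.0, -0.001, 0.002]
ft_force: [-0.1, 0.3, -0.2]
width: 0.0588
gripper_force: 0.0
```

```bash
python3 - <<'E'
from h import *
T=tool();print(T.round(4).tolist(),env.get_state()["width"])
c=cam("wrist");np.save("d3.npy",c,allow_pickle=True);save("d3",c["img"]);blobs(c)
E
```

```text
[[1.0, -0.001, 0.0043, 0.367], [-0.001, -1.0, 0.0004, 0.2563], [0.0043, -0.0004, -1.0, 0.232], [0.0, 0.0, 0.0, 1.0]] 0.05881609827583237
blob px [ 28 135] [124 204] ctr 0.42 0.473 diam 0.0944 fill 0.552
blob px [278 106] [348 178] ctr 0.4343 0.2552 diam 0.0639 fill 0.972
blob px [139  44] [210 108] ctr 0.492 0.375 diam 0.0651 fill 0.76
blob px [0 0] [90 53] ctr 0.5377 0.4861 diam 0.0831 fill 0.534
```

The cup is unmoved at (0.434, 0.255); the fingers close at only about 65 mm/s and needed more time. Retry.

>>> send_rows(
  moves=[
    {"claw": -0.8,"dx": 0.056,"dy": 0,"dz": 0.107,"rx": 0,"ry": 0,"rz": 0},
    {"claw": -0.8,"dx": 0.056,"dy": 0,"dz": 0.107,"rx": 0,"ry": 0,"rz": 0},
    {"claw": -0.8,"dx": 0.056,"dy": 0,"dz": 0.107,"rx": 0,"ry": 0,"rz": 0},
    {"claw": -0.8,"dx": 0.056,"dy": 0,"dz": 0.107,"rx": 0,"ry": 0,"rz": 0},
    {"claw": -0.8,"dx": 0,"dy": 0,"dz": 0,"rx": 0,"ry": 0,"rz": 0},
    {"claw": -0.8,"dx": 0,"dy": 0,"dz": 0.07,"rx": 0,"ry": 0,"rz": 0},
    {"claw": -0.8,"dx": 0,"dy": 0,"dz": 0.07,"rx": 0,"ry": 0,"rz": 0},
    {"claw": -0.8,"dx": 0,"dy": 0,"dz": 0.07,"rx": 0,"ry": 0,"rz": 0},
  ],
)

```text
time_s: 27.88
tcp_pos: [0.4348, 0.2563, 0.0411]
eef_rot: [-0.0, 1.0, -0.001, 0.002]
ft_force: [-0.3, -0.1, -0.1]
width: 0.0836
gripper_force: 0.0
```

```bash
python3 - <<'E'
from h import *
print(tool().round(4).tolist(),env.get_state()["width"]); plan([.4345,.2553,.039],Rt(0),n=1)
E
```

```text
[[1.0, -0.0016, 0.0037, 0.4348], [-0.0016, -1.0, 0.0003, 0.2563], [0.0037, -0.0003, -1.0, 0.0411], [0.0, 0.0, 0.0, 1.0]] 0.08360271417264392
1 / 1 {'dx': -0.001, 'dy': 0.003, 'dz': 0.007, 'ry': -0.001, 'rz': -0.001}
```

>>> send_rows(
  moves=[
    {"claw": 1,"dx": 0,"dy": 0.003,"dz": 0.007,"rx": 0,"ry": -0.001,"rz": 0},
    {"claw": 1,"dx": 0,"dy": 0,"dz": 0,"rx": 0,"ry": 0,"rz": 0},
    {"claw": 1,"dx": 0,"dy": 0,"dz": 0,"rx": 0,"ry": 0,"rz": 0},
    {"claw": 1,"dx": 0,"dy": 0,"dz": 0,"rx": 0,"ry": 0,"rz": 0},
    {"claw": 1,"dx": 0,"dy": 0,"dz": 0,"rx": 0,"ry": 0,"rz": 0},
    {"claw": 1,"dx": 0,"dy": 0,"dz": 0,"rx": 0,"ry": 0,"rz": 0},
  ],
  grip_force=20,
)

```text
time_s: 28.62
tcp_pos: [0.4349, 0.2555, 0.0392]
eef_rot: [-0.0, 1.0, -0.001, 0.0]
ft_force: [0.1, 0.8, 0.3]
width: 0.0284
gripper_force: 0.3
```

>>> send_rows(
  moves=[
    {"claw": 1,"dx": 0,"dy": 0,"dz": -0.08,"rx": 0,"ry": 0,"rz": 0},
    {"claw": 1,"dx": 0,"dy": 0,"dz": -0.12,"rx": 0,"ry": 0,"rz": 0},
    {"claw": 1,"dx": 0,"dy": 0,"dz": -0.12,"rx": 0,"ry": 0,"rz": 0},
    {"claw": 1,"dx": 0,"dy": 0,"dz": 0,"rx": 0,"ry": 0,"rz": 0},
  ],
)

```text
time_s: 29.12
tcp_pos: [0.4369, 0.2562, 0.1385]
eef_rot: [-0.001, 1.0, -0.001, 0.003]
ft_force: [0.7, 1.5, 0.5]
width: 0.0002
gripper_force: 0.0
```

```bash
python3 - <<'E'
from h import *
print(tool()[:3,3],env.get_state()["width"],env.get_state()["ft_force"]); c=cam("wrist");save("d4",c["img"]);np.save("d4.npy",c,allow_pickle=True);held(c)
E=plan([.502,-.039,.17],Rt(0)); E=plan([.502,-.039,.06],Rt(0),T=E,n=4)
E
```

```text
[0.4369413  0.25619985 0.13846229] 0.00023575491773845735 [0.71493058 1.53401046 0.50038236]
held centre tool xy [0.0162 0.0195] rms 0.00092 15 front 0.046
1 / 6 {'dx': 0.037, 'dy': 0.164, 'dz': -0.019}
1 / 4 {'dz': 0.092}
```

```bash
python3 - <<'E'
from h import *
w=np.load("w6.npy",allow_pickle=True).item();print("w6",onz(w,(320,249),.054));blobs(w)
print("d4");blobs(np.load("d4.npy",allow_pickle=True).item())
t=cam("top");save("t12",t["img"])
hsv=cv2.cvtColor(t["img"],cv2.COLOR_RGB2HSV)
print(proj(t,[.4345,.2555,.054]));u,v=244,271
print(hsv[v-14:v+15:2,u-16:u+17:2,1]);
s=cam("scene");save("s12",s["img"]);print(proj(s,[.4345,.2555,.05]))
u,v=proj(s,[.4345,.2555,.05]).astype(int);h2=cv2.cvtColor(s["img"],cv2.COLOR_RGB2HSV);print(h2[v-14:v+15:2,u-16:u+17:2,1])
E
```

```text
w6 [0.43785062 0.25403394 0.054     ]
blob px [ 85 167] [160 218] ctr 0.5535 0.5023 diam 0.1025 fill 0.634
blob px [534  35] [596  90] ctr 0.6334 -0.0791 diam 0.0816 fill 0.765
blob px [87  0] [537  77] ctr 0.7187 0.2273 diam 0.5472 fill 0.131
d4
blob px [278 199] [382 297] ctr 0.4277 0.2491 diam 0.0889 fill 0.646
blob px [ 88 122] [186 195] ctr 0.4938 0.3734 diam 0.0679 fill 0.734
blob px [ 0 46] [ 36 124] ctr 0.544 0.4604 diam 0.05 fill 0.491
[245.32347549 270.96191189]
[[ 39  37  37  40  39  43  45  43  38  37  34  19  34  32  33 148  97]
 [ 36  45  52  40  42  37  39  44  31  38  34  35  35  32  40 108 120]
 [ 44  39  45  40  46  37  38  39  34  38  32  37  33  32  36  54 135]
 [ 42  43  36  41  43  40  40  37  44  40  45  33   5  35  31  38  88]
 [ 42  38  36  39  44  39  39  38  36  44  46  33  34  33  32  34  38]
 [ 36  25  41  38  44  41  37  41  40  62  12  37  33  15  33  29  39]
 [ 44  29  42  40  38  41  39  36  59  40  41  45  31  34  29  37  36]
 [ 48  42  43  40  39  40  37  58  56  22  39  21  32  33  30  35  33]
 [ 44  38  39  48  41  40  56  53  47  18  17  42  42  
[... 836 characters left out ...]
 37  26  22  21  19  21  35  54 127 155 151 150 148 148 152]
 [ 47  29  22  26  21  22  19  19  19  17  32 122 156 155 153 152 153]
 [ 53  29  23  28  23  21  21  20  22  20  18  54 156 151 151 153 155]
 [ 45  25  29  28  23  20  22  20  22  20  19  21 156 153 152 152 151]
 [ 30  23  28  26  24  27  20  18  19  21  21  27 161 151 152 148 148]
 [ 28  17  21  25  24  30  23  19  18  18  21  44 155 145 150 150 143]
 [ 28  18  19  19  21  19  20  21  21  21  24  55 146 144 142 144 142]
 [ 26  20  21  21  22  18  20  26  24  27  21  78 150 146 147 150 142]
 [ 52  23  21  20  21  19  22  23  26  21  51 138 147 142 148 151 149]
 [102  24  21  20  23  21  23  22  25  36 138 146 148 145 147 148 143]]
```

>>> send_rows(
  moves=[
    {"claw": -1,"dx": -0.1,"dy": 0,"dz": -0.16,"rx": 0,"ry": 0,"rz": 0},
    {"claw": -1,"dx": -0.13,"dy": 0,"dz": -0.16,"rx": 0,"ry": 0,"rz": 0},
    {"claw": -1,"dx": 0,"dy": 0,"dz": 0,"rx": 0,"ry": 0,"rz": 0},
    {"claw": -1,"dx": 0,"dy": 0,"dz": 0,"rx": 0,"ry": 0,"rz": 0},
  ],
)

```text
time_s: 29.78
tcp_pos: [0.3653, 0.2552, 0.2295]
eef_rot: [0.0, 1.0, -0.001, -0.0]
ft_force: [-0.5, -0.1, -0.6]
width: 0.036
gripper_force: 0.0
```

```bash
python3 - <<'E'
from h import *
T=tool();print(T.round(4).tolist(),env.get_state()["width"])
c=cam("wrist");np.save("d5.npy",c,allow_pickle=True);blobs(c)
k=np.zeros((590,790,3),np.uint8)
d3=np.load("d3.npy",allow_pickle=True).item()["img"];d4=np.load("d4.npy",allow_pickle=True).item()["img"];s=cam("scene")["img"]
R2=lambda a,w,h:cv2.resize(a,(w,h),interpolation=cv2.INTER_CUBIC)
k[:295,:395]=R2(c["img"],395,295);k[:295,395:]=R2(d4,395,295)
k[295:,:395]=R2(s[190:340,320:520],395,295);k[295:,395:]=R2(cv2.imread("pics/s12.png")[190:340,320:520,::-1],395,295);save("c10",k)
E
```

```text
[[1.0, -0.0011, -0.0008, 0.3653], [-0.0011, -1.0, -0.0006, 0.2552], [-0.0008, 0.0006, -1.0, 0.2295], [0.0, 0.0, 0.0, 1.0]] 0.0359621866582381
blob px [ 27 132] [121 202] ctr 0.4194 0.4718 diam 0.0922 fill 0.567
blob px [295 104] [367 177] ctr 0.4336 0.2381 diam 0.0641 fill 0.972
blob px [135  39] [208 105] ctr 0.4907 0.3756 diam 0.0657 fill 0.754
blob px [0 0] [86 49] ctr 0.5351 0.4838 diam 0.0793 fill 0.516
```

View pics/c10.png

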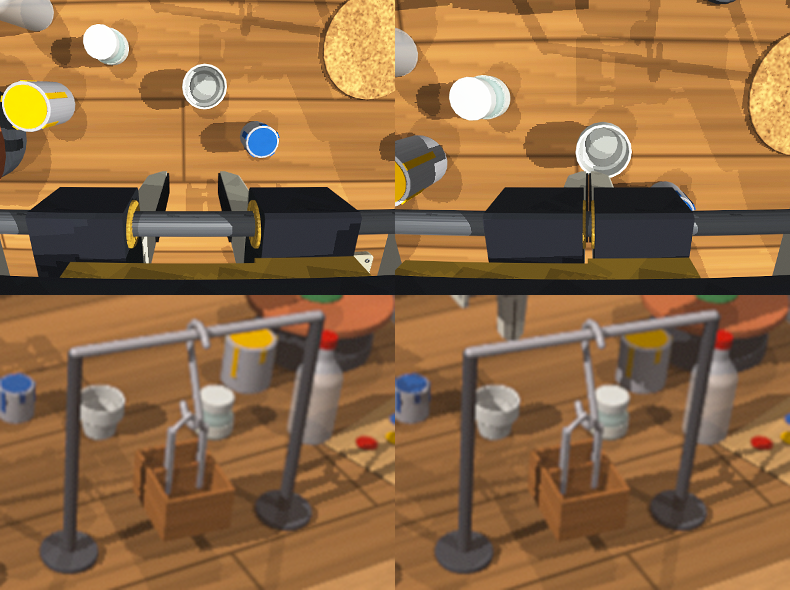

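The caddy hangs free from the hook. Cup D still stands upright, now about 17 mm to −y of where it was. I'll try again lower, closing in small steps and watching the width and force.

```bash
python3 - <<'E'
from h import *
E=plan([.4336,.2381,.11],Rt(0),n=4); plan([.4336,.2381,.029],Rt(0),T=E,n=3)
E
```

```text
1 / 4 {'dx': 0.057, 'dy': 0.014, 'dz': 0.099}
1 / 3 {'dz': 0.09}
```

>>> send_rows(
  moves=[
    {"claw": -1,"dx": 0.057,"dy": 0.014,"dz": 0.099,"rx": 0,"ry": 0,"rz": 0},
    {"claw": -1,"dx": 0.057,"dy": 0.014,"dz": 0.099,"rx": 0,"ry": 0,"rz": 0},
    {"claw": -1,"dx": 0.057,"dy": 0.014,"dz": 0.099,"rx": 0,"ry": 0,"rz": 0},
    {"claw": -1,"dx": 0.057,"dy": 0.014,"dz": 0.099,"rx": 0,"ry": 0,"rz": 0},
    {"claw": -0.9,"dx": 0,"dy": 0,"dz": 0,"rx": 0,"ry": 0,"rz": 0},
    {"claw": -0.9,"dx": 0,"dy": 0,"dz": 0,"rx": 0,"ry": 0,"rz": 0},
    {"claw": -0.9,"dx": 0,"dy": 0,"dz": 0,"rx": 0,"ry": 0,"rz": 0},
  ],
)

```text
time_s: 30.75
tcp_pos: [0.4346, 0.239, 0.1134]
eef_rot: [-0.001, 1.0, -0.001, 0.001]
ft_force: [0.3, 0.6, 0.3]
width: 0.0881
gripper_force: 0.0
```

>>> send_rows(
  moves=[
    {"claw": -0.9,"dx": 0,"dy": 0,"dz": 0.09,"rx": 0,"ry": 0,"rz": 0},
    {"claw": -0.9,"dx": 0,"dy": 0,"dz": 0.09,"rx": 0,"ry": 0,"rz": 0},
    {"claw": -0.9,"dx": 0,"dy": 0,"dz": 0.08,"rx": 0,"ry": 0,"rz": 0},
    {"claw": -0.9,"dx": 0,"dy": 0,"dz": 0,"rx": 0,"ry": 0,"rz": 0},
  ],
)

```text
time_s: 31.25
tcp_pos: [0.4329, 0.2383, 0.0334]
eef_rot: [0.0, 1.0, -0.0, -0.001]
ft_force: [-0.7, -0.3, 0.5]
width: 0.0889
gripper_force: 0.0
```

>>> send_rows(
  moves=[
    {"claw": -0.4,"dx": 0,"dy": 0,"dz": 0,"rx": 0,"ry": 0,"rz": 0},
    {"claw": -0.4,"dx": 0,"dy": 0,"dz": 0,"rx": 0,"ry": 0,"rz": 0},
    {"claw": -0.4,"dx": 0,"dy": 0,"dz": 0,"rx": 0,"ry": 0,"rz": 0},
  ],
)

```text
time_s: 31.62
tcp_pos: [0.435, 0.2389, 0.0353]
eef_rot: [-0.001, 1.0, -0.001, 0.001]
ft_force: [0.2, 0.0, -0.1]
width: 0.0661
gripper_force: 0.0
```

>>> send_rows(
  moves=[
    {"claw": -0.2,"dx": 0,"dy": 0,"dz": 0,"rx": 0,"ry": 0,"rz": 0},
    {"claw": -0.2,"dx": 0,"dy": 0,"dz": 0,"rx": 0,"ry": 0,"rz": 0},
  ],
)

```text
time_s: 31.88
tcp_pos: [0.4348, 0.2388, 0.0348]
eef_rot: [-0.0, 1.0, -0.001, 0.001]
ft_force: [-1.0, -0.6, 4.1]
width: 0.0623
gripper_force: 20.0
```

```bash
python3 - <<'E'
from h import *
T=tool();print(T.round(4).tolist(),env.get_state()["width"],env.get_state()["gripper_force"])
c=cam("wrist");np.save("d6.npy",c,allow_pickle=True);blobs(c);held(c)
E
```

```text
[[1.0, -0.0014, 0.0017, 0.4348], [-0.0014, -1.0, 0.0007, 0.2388], [0.0017, -0.0007, -1.0, 0.0348], [0.0, 0.0, 0.0, 1.0]] 0.06229055008442397 19.99646633863449
blob px [204 224] [423 297] ctr 0.4371 0.2373 diam 0.0971 fill 0.271
blob px [  0 109] [ 93 218] ctr 0.4924 0.3535 diam 0.0544 fill 0.65
held centre tool xy [0.0021 0.0015] rms 0.00019 15 front 0.0344
```

Held this time: width 62 mm at 20 N, with the cup centre 2 mm ahead of the TCP. Lift slowly and carry it to the mat.

>>> send_rows(
  moves=[
    {"claw": -0.2,"dx": 0,"dy": 0,"dz": -0.04,"rx": 0,"ry": 0,"rz": 0},
    {"claw": -0.2,"dx": 0,"dy": 0,"dz": -0.08,"rx": 0,"ry": 0,"rz": 0},
    {"claw": -0.2,"dx": 0,"dy": 0,"dz": -0.08,"rx": 0,"ry": 0,"rz": 0},
    {"claw": -0.2,"dx": 0,"dy": 0,"dz": -0.08,"rx": 0,"ry": 0,"rz": 0},
    {"claw": -0.2,"dx": 0,"dy": 0,"dz": 0,"rx": 0,"ry": 0,"rz": 0},
  ],
)

```text
time_s: 32.55
tcp_pos: [0.4357, 0.2392, 0.1206]
eef_rot: [-0.001, 1.0, -0.001, 0.002]
ft_force: [-0.0, -0.4, -0.6]
width: 0.0618
gripper_force: 20.0
```

```bash
python3 - <<'E'
from h import *
T=tool();print(T[:3,3],env.get_state()["width"],env.get_state()["gripper_force"])
c=cam("wrist");held(c)
plan([.500,-.0375,.12],Rt(0),step=.045)
E
```

```text
[0.43567942 0.2391717  0.12058295] 0.06183938524982829 19.99396115541458
held centre tool xy [0.0027 0.0013] rms 0.00017 15 front 0.0349
1 / 7 {'dx': 0.031, 'dy': 0.132, 'dz': -0.001}
```

>>> send_rows(
  moves=[
    {"claw": -0.2,"dx": 0.031,"dy": 0.132,"dz": 0,"rx": 0,"ry": 0,"rz": 0},
    {"claw": -0.2,"dx": 0.031,"dy": 0.132,"dz": 0,"rx": 0,"ry": 0,"rz": 0},
    {"claw": -0.2,"dx": 0.031,"dy": 0.132,"dz": 0,"rx": 0,"ry": 0,"rz": 0},
    {"claw": -0.2,"dx": 0.031,"dy": 0.132,"dz": 0,"rx": 0,"ry": 0,"rz": 0},
    {"claw": -0.2,"dx": 0.031,"dy": 0.132,"dz": 0,"rx": 0,"ry": 0,"rz": 0},
    {"claw": -0.2,"dx": 0.031,"dy": 0.132,"dz": 0,"rx": 0,"ry": 0,"rz": 0},
    {"claw": -0.2,"dx": 0.031,"dy": 0.132,"dz": 0,"rx": 0,"ry": 0,"rz": 0},
    {"claw": -0.2,"dx": 0,"dy": 0,"dz": 0,"rx": 0,"ry": 0,"rz": 0},
  ],
)

```text
time_s: 33.6
tcp_pos: [0.4982, -0.0409, 0.1165]
eef_rot: [-0.0, 1.0, -0.002, -0.001]
ft_force: [0.1, 0.3, -0.1]
width: 0.062
gripper_force: 20.0
```

```bash
python3 - <<'E'
from h import *
T=tool();print(T.round(4).tolist(),env.get_state()["width"])
c=cam("wrist");held(c);blobs(c)
plan([.500,-.0375,.044],Rt(0),n=4)
E
```

```text
[[1.0, -0.0048, -0.0018, 0.4982], [-0.0048, -1.0, 0.0001, -0.0409], [-0.0018, -0.0001, -1.0, 0.1165], [0.0, 0.0, 0.0, 1.0]] 0.062038455598982294
held centre tool xy [0.0024 0.0027] rms 0.00024 15 front 0.0347
blob px [204 224] [423 297] ctr 0.4661 -0.0424 diam 0.1465 fill 0.271
blob px [476 196] [584 293] ctr 0.5035 -0.1827 diam 0.0782 fill 0.774
blob px [534   0] [639 110] ctr 0.6168 -0.2094 diam 0.0765 fill 0.705
blob px [335   0] [448  80] ctr 0.6313 -0.0877 diam 0.0665 fill 0.667
blob px [79  0] [158  70] ctr 0.6295 0.0702 diam 0.0534 fill 0.441
1 / 4 {'dx': 0.002, 'dy': -0.002, 'dz': 0.06}
```

>>> send_rows(
  moves=[
    {"claw": -0.2,"dx": 0.002,"dy": -0.002,"dz": 0.06,"rx": 0,"ry": 0,"rz": 0},
    {"claw": -0.2,"dx": 0.002,"dy": -0.002,"dz": 0.06,"rx": 0,"ry": 0,"rz": 0},
    {"claw": -0.2,"dx": 0.002,"dy": -0.002,"dz": 0.06,"rx": 0,"ry": 0,"rz": 0},
    {"claw": -0.2,"dx": 0.002,"dy": -0.002,"dz": 0.05,"rx": 0,"ry": 0,"rz": 0},
    {"claw": -0.2,"dx": 0,"dy": 0,"dz": 0,"rx": 0,"ry": 0,"rz": 0},
  ],
)

```text
time_s: 34.28
tcp_pos: [0.4999, -0.0358, 0.0472]
eef_rot: [-0.0, 1.0, -0.0, -0.001]
ft_force: [-0.1, 0.1, 0.3]
width: 0.0622
gripper_force: 20.0
```

>>> send_rows(
  moves=[
    {"claw": -0.2,"dx": 0,"dy": 0,"dz": 0.008,"rx": 0,"ry": 0,"rz": 0},
    {"claw": -0.2,"dx": 0,"dy": 0,"dz": 0,"rx": 0,"ry": 0,"rz": 0},
  ],
)

```text
time_s: 34.52
tcp_pos: [0.5019, -0.0365, 0.0473]
eef_rot: [-0.0, 1.0, -0.001, 0.001]
ft_force: [-0.5, 0.3, -0.3]
width: 0.062
gripper_force: 20.0
```

>>> send_rows(
  moves=[
    {"claw": -0.2,"dx": 0,"dy": 0,"dz": 0.008,"rx": 0,"ry": 0,"rz": 0},
    {"claw": -0.2,"dx": 0,"dy": 0,"dz": 0,"rx": 0,"ry": 0,"rz": 0},
  ],
)

```text
time_s: 34.78
tcp_pos: [0.5014, -0.0364, 0.0444]
eef_rot: [-0.0, 1.0, -0.001, 0.0]
ft_force: [0.4, -0.3, -0.9]
width: 0.0619
gripper_force: 20.0
```

>>> send_rows(
  moves=[
    {"claw": -0.2,"dx": 0,"dy": 0,"dz": 0.008,"rx": 0,"ry": 0,"rz": 0},
    {"claw": -0.2,"dx": 0,"dy": 0,"dz": 0,"rx": 0,"ry": 0,"rz": 0},
  ],
)

```text
time_s: 35.02
tcp_pos: [0.5012, -0.0363, 0.0417]
eef_rot: [-0.0, 1.0, -0.001, 0.0]
ft_force: [-0.3, -0.2, -1.3]
width: 0.0619
gripper_force: 20.0
```

>>> send_rows(
  moves=[
    {"claw": -0.2,"dx": 0,"dy": 0,"dz": 0.006,"rx": 0,"ry": 0,"rz": 0},
    {"claw": -0.2,"dx": 0,"dy": 0,"dz": 0,"rx": 0,"ry": 0,"rz": 0},
  ],
)

```text
time_s: 35.28
tcp_pos: [0.5013, -0.0363, 0.04]
eef_rot: [-0.0, 1.0, -0.001, 0.0]
ft_force: [-0.3, -0.4, -1.1]
width: 0.062
gripper_force: 20.0
```

>>> send_rows(
  moves=[
    {"claw": -0.2,"dx": 0,"dy": 0,"dz": 0.004,"rx": 0,"ry": 0,"rz": 0},
    {"claw": -0.2,"dx": 0,"dy": 0,"dz": 0,"rx": 0,"ry": 0,"rz": 0},
    {"claw": -0.5,"dx": 0,"dy": 0,"dz": 0,"rx": 0,"ry": 0,"rz": 0},
    {"claw": -0.8,"dx": 0,"dy": 0,"dz": 0,"rx": 0,"ry": 0,"rz": 0},
    {"claw": -0.9,"dx": 0,"dy": 0,"dz": 0,"rx": 0,"ry": 0,"rz": 0},
    {"claw": -0.9,"dx": 0,"dy": 0,"dz": -0.08,"rx": 0,"ry": 0,"rz": 0},
    {"claw": -0.9,"dx": 0,"dy": 0,"dz": -0.16,"rx": 0,"ry": 0,"rz": 0},
    {"claw": -0.9,"dx": 0,"dy": 0,"dz": -0.16,"rx": 0,"ry": 0,"rz": 0},
  ],
)

```text
time_s: 36.28
tcp_pos: [0.5007, -0.0363, 0.1598]
eef_rot: [-0.0, 1.0, -0.001, -0.0]
ft_force: [1.4, -0.9, 0.9]
width: 0.0884
gripper_force: 0.0
```

```bash
python3 - <<'E'
from h import *
T=tool();print(T.round(4).tolist(),env.get_state()["width"],env.get_state()["ft_force"])
c=cam("wrist");blobs(c);blobs(c,.059)
E=plan([.433,-.10,.24],Rt(0),n=4)
E
```

```text
[[1.0, -0.0014, -0.0006, 0.5007], [-0.0014, -1.0, 0.0005, -0.0363], [-0.0006, -0.0005, -1.0, 0.1598], [0.0, 0.0, 0.0, 1.0]] 0.08837561804715245 [ 1.36548457 -0.93732581  0.86450527]
blob px [461 192] [552 276] ctr 0.5025 -0.1837 diam 0.0755 fill 0.805
blob px [271 191] [356 277] ctr 0.5004 -0.0373 diam 0.0672 fill 0.945
blob px [512  24] [615 118] ctr 0.6173 -0.212 diam 0.0752 fill 0.748
blob px [113   4] [186  80] ctr 0.6321 0.0762 diam 0.0585 fill 0.515
blob px [339   0] [434  92] ctr 0.6353 -0.0865 diam 0.0668 fill 0.867
blob px [461 192] [552 276] ctr 0.5037 -0.1812 diam 0.0742 fill 0.805
blob px [271 191] [356 277] ctr 0.5017 -0.0373 diam 0.0661 fill 0.945
blob px [512  24] [615 118] ctr 0.6165 -0.209 diam 0.0739 fill 0.748
blob px [113   4] [186  80] ctr 0.631 0.0742 diam 0.0575 fill 0.515
blob px [339   0] [434  92] ctr 0.6341 -0.0856 diam 0.0657 fill 0.867
1 / 4 {'dx': -0.059, 'dy': 0.053, 'dz': -0.061, 'ry': -0.001}
```

>>> send_rows(
  moves=[
    {"claw": -0.9,"dx": -0.11,"dy": 0,"dz": -0.13,"rx": 0,"ry": 0,"rz": 0},
    {"claw": -0.9,"dx": -0.11,"dy": 0,"dz": -0.13,"rx": 0,"ry": 0,"rz": 0},
    {"claw": -0.9,"dx": 0,"dy": 0,"dz": 0,"rx": 0,"ry": 0,"rz": 0},
    {"claw": -0.9,"dx": 0,"dy": 0,"dz": 0,"rx": 0,"ry": 0,"rz": 0},
  ],
)

```text
time_s: 36.83
tcp_pos: [0.4354, -0.0363, 0.2364]
eef_rot: [-0.0, 1.0, -0.001, 0.0]
ft_force: [-0.5, 1.0, -0.8]
width: 0.0883
gripper_force: 0.0
```

```bash
python3 - <<'E'
from h import *
print(tool().round(4).tolist());c=cam("wrist");blobs(c,.059)
E
```

```text
[[1.0, -0.0015, 0.0009, 0.4354], [-0.0015, -1.0, 0.0003, -0.0363], [0.0009, -0.0003, -1.0, 0.2364], [0.0, 0.0, 0.0, 1.0]]
blob px [438 112] [512 182] ctr 0.499 -0.1832 diam 0.0692 fill 0.865
blob px [278 109] [348 181] ctr 0.5004 -0.0376 diam 0.0638 fill 0.974
blob px [480   0] [558  49] ctr 0.614 -0.2109 diam 0.0696 fill 0.485
```

>>> send_rows(
  moves=[
    {"claw": -0.9,"dx": 0,"dy": 0.165,"dz": 0,"rx": 0,"ry": 0,"rz": 0},
    {"claw": -0.9,"dx": 0,"dy": 0.165,"dz": 0,"rx": 0,"ry": 0,"rz": 0},
    {"claw": -0.9,"dx": 0,"dy": 0.165,"dz": 0,"rx": 0,"ry": 0,"rz": 0},
    {"claw": -0.9,"dx": 0,"dy": 0,"dz": 0,"rx": 0,"ry": 0,"rz": 0},
    {"claw": -0.9,"dx": 0,"dy": 0,"dz": 0,"rx": 0,"ry": 0,"rz": 0},
  ],
)

```text
time_s: 37.5
tcp_pos: [0.4347, -0.1842, 0.2353]
eef_rot: [-0.001, 1.0, -0.001, -0.001]
ft_force: [0.2, -1.0, -0.1]
width: 0.0883
gripper_force: 0.0
```

```bash
python3 - <<'E'
from h import *
print(tool().round(4).tolist());c=cam("wrist");blobs(c)
E
```

```text
[[1.0, -0.002, -0.0019, 0.4347], [-0.002, -1.0, 0.0022, -0.1842], [-0.0019, -0.0022, -1.0, 0.2353], [0.0, 0.0, 0.0, 1.0]]
blob px [282 109] [352 180] ctr 0.4991 -0.1888 diam 0.0639 fill 0.974
blob px [114 109] [191 180] ctr 0.4997 -0.0392 diam 0.0717 fill 0.887
blob px [541  37] [639 107] ctr 0.5589 -0.431 diam 0.0932 fill 0.564
blob px [315   0] [390  46] ctr 0.6119 -0.2182 diam 0.0641 fill 0.565
```

```bash
python3 - <<'E'
from h import *
E=plan([.500,-.188,.11],Rt(0),n=4); plan([.500,-.188,.034],Rt(0),T=E,n=3)
E
```

```text
1 / 4 {'dx': 0.054, 'dy': 0.004, 'dz': 0.105}
1 / 3 {'dz': 0.084}
```

>>> send_rows(
  moves=[
    {"claw": -0.9,"dx": 0.054,"dy": 0.004,"dz": 0.105,"rx": 0,"ry": 0,"rz": 0},
    {"claw": -0.9,"dx": 0.054,"dy": 0.004,"dz": 0.105,"rx": 0,"ry": 0,"rz": 0},
    {"claw": -0.9,"dx": 0.054,"dy": 0.004,"dz": 0.105,"rx": 0,"ry": 0,"rz": 0},
    {"claw": -0.9,"dx": 0.054,"dy": 0.004,"dz": 0.105,"rx": 0,"ry": 0,"rz": 0},
    {"claw": -0.9,"dx": 0,"dy": 0,"dz": 0.084,"rx": 0,"ry": 0,"rz": 0},
    {"claw": -0.9,"dx": 0,"dy": 0,"dz": 0.084,"rx": 0,"ry": 0,"rz": 0},
    {"claw": -0.9,"dx": 0,"dy": 0,"dz": 0.07,"rx": 0,"ry": 0,"rz": 0},
    {"claw": -0.9,"dx": 0,"dy": 0,"dz": 0,"rx": 0,"ry": 0,"rz": 0},
  ],
)

```text
time_s: 38.55
tcp_pos: [0.4985, -0.1873, 0.0374]
eef_rot: [-0.001, 1.0, 0.0, -0.002]
ft_force: [0.2, -0.2, 0.2]
width: 0.0881
gripper_force: 0.0
```

```bash
python3 - <<'E'
from h import *
print(tool().round(4).tolist());plan([.4995,-.188,.0345],Rt(0),n=1)
E
```

```text
[[1.0, 0.0005, -0.0033, 0.4985], [0.0006, -1.0, 0.0024, -0.1873], [-0.0033, -0.0024, -1.0, 0.0374], [0.0, 0.0, 0.0, 1.0]]
1 / 1 {'dx': 0.003, 'dy': 0.002, 'dz': 0.01, 'rx': -0.001, 'ry': 0.001}
```

>>> send_rows(
  moves=[
    {"claw": -0.9,"dx": 0.003,"dy": 0.002,"dz": 0.01,"rx": -0.001,"ry": 0.001,"rz": 0},
    {"claw": -0.4,"dx": 0,"dy": 0,"dz": 0,"rx": 0,"ry": 0,"rz": 0},
    {"claw": -0.4,"dx": 0,"dy": 0,"dz": 0,"rx": 0,"ry": 0,"rz": 0},
    {"claw": -0.4,"dx": 0,"dy": 0,"dz": 0,"rx": 0,"ry": 0,"rz": 0},
    {"claw": -0.2,"dx": 0,"dy": 0,"dz": 0,"rx": 0,"ry": 0,"rz": 0},
    {"claw": -0.2,"dx": 0,"dy": 0,"dz": 0,"rx": 0,"ry": 0,"rz": 0},
    {"claw": -0.2,"dx": 0,"dy": 0,"dz": 0,"rx": 0,"ry": 0,"rz": 0},
  ],
)

```text
time_s: 39.42
tcp_pos: [0.5011, -0.1903, 0.0368]
eef_rot: [0.001, 1.0, -0.001, 0.002]
ft_force: [-1.2, 1.4, 3.4]
width: 0.0618
gripper_force: 20.0
```

>>> send_rows(
  moves=[
    {"claw": -0.2,"dx": 0,"dy": 0,"dz": -0.04,"rx": 0,"ry": 0,"rz": 0},
    {"claw": -0.2,"dx": 0,"dy": 0,"dz": -0.08,"rx": 0,"ry": 0,"rz": 0},
    {"claw": -0.2,"dx": 0,"dy": 0,"dz": -0.1,"rx": 0,"ry": 0,"rz": 0},
    {"claw": -0.2,"dx": 0,"dy": 0,"dz": -0.1,"rx": 0,"ry": 0,"rz": 0},
    {"claw": -0.2,"dx": 0,"dy": 0,"dz": 0,"rx": 0,"ry": 0,"rz": 0},
  ],
)

```text
time_s: 40.05
tcp_pos: [0.5025, -0.191, 0.136]
eef_rot: [0.003, 1.0, -0.001, 0.004]
ft_force: [-0.0, 0.3, -0.5]
width: 0.0619
gripper_force: 20.0
```

```bash
python3 - <<'E'
from h import *
T=tool();print(T.round(4).tolist(),env.get_state()["width"],env.get_state()["gripper_force"])
c=cam("wrist");held(c)
plan([.5012,-.0363,.14],Rt(0),n=4)
E
```

```text
[[1.0, -0.0015, 0.009, 0.5025], [-0.0014, -1.0, -0.0056, -0.191], [0.009, 0.0056, -0.9999, 0.136], [0.0, 0.0, 0.0, 1.0]] 0.06185386831632143 19.995580315589905
held centre tool xy [0.0024 0.0022] rms 0.00017 15 front 0.0346
1 / 4 {'dy': -0.128, 'dz': -0.006}
```

>>> send_rows(
  moves=[
    {"claw": -0.2,"dx": 0,"dy": -0.128,"dz": -0.006,"rx": 0,"ry": 0,"rz": 0},
    {"claw": -0.2,"dx": 0,"dy": -0.128,"dz": -0.006,"rx": 0,"ry": 0,"rz": 0},
    {"claw": -0.2,"dx": 0,"dy": -0.128,"dz": -0.006,"rx": 0,"ry": 0,"rz": 0},
    {"claw": -0.2,"dx": 0,"dy": -0.128,"dz": -0.006,"rx": 0,"ry": 0,"rz": 0},
    {"claw": -0.2,"dx": 0,"dy": 0,"dz": 0,"rx": 0,"ry": 0,"rz": 0},
    {"claw": -0.2,"dx": 0,"dy": 0,"dz": 0,"rx": 0,"ry": 0,"rz": 0},
  ],
)

```text
time_s: 40.85
tcp_pos: [0.5, -0.0366, 0.1381]
eef_rot: [0.002, 1.0, -0.0, 0.001]
ft_force: [-0.5, 0.5, -0.4]
width: 0.0619
gripper_force: 20.0
```

```bash
python3 - <<'E'
from h import *
T=tool();print(T.round(4).tolist());c=cam("wrist");held(c)
plan([.5012,-.0363,.083],Rt(0),n=4)
E
```

```text
[[1.0, -0.0008, 0.0019, 0.5], [-0.0008, -1.0, -0.0031, -0.0366], [0.0019, 0.0031, -1.0, 0.1381], [0.0, 0.0, 0.0, 1.0]]
held centre tool xy [0.0771 0.0016] rms 0.00218 15 front 0.0472
1 / 4 {'dx': 0.001, 'dy': -0.001, 'dz': 0.046}
```

>>> send_rows(
  moves=[
    {"claw": -0.2,"dx": 0.001,"dy": -0.001,"dz": 0.046,"rx": 0,"ry": 0,"rz": 0},
    {"claw": -0.2,"dx": 0.001,"dy": 0,"dz": 0.046,"rx": 0,"ry": 0,"rz": 0},
    {"claw": -0.2,"dx": 0.001,"dy": 0,"dz": 0.046,"rx": 0,"ry": 0,"rz": 0},
    {"claw": -0.2,"dx": 0.001,"dy": 0,"dz": 0.046,"rx": 0,"ry": 0,"rz": 0},
    {"claw": -0.2,"dx": 0,"dy": 0,"dz": 0,"rx": 0,"ry": 0,"rz": 0},
    {"claw": -0.2,"dx": 0,"dy": 0,"dz": 0,"rx": 0,"ry": 0,"rz": 0},
  ],
)

```text
time_s: 41.65
tcp_pos: [0.5023, -0.0362, 0.0843]
eef_rot: [0.001, 1.0, -0.001, 0.002]
ft_force: [0.2, -0.1, -0.5]
width: 0.0621
gripper_force: 20.0
```

>>> send_rows(
  moves=[
    {"claw": -0.2,"dx": 0,"dy": 0,"dz": 0.015,"rx": 0,"ry": 0,"rz": 0},
    {"claw": -0.2,"dx": 0,"dy": 0,"dz": 0.015,"rx": 0,"ry": 0,"rz": 0},
    {"claw": -0.2,"dx": 0,"dy": 0,"dz": 0,"rx": 0,"ry": 0,"rz": 0},
  ],
)

```text
time_s: 42.02
tcp_pos: [0.5018, -0.0361, 0.0746]
eef_rot: [0.001, 1.0, -0.001, 0.002]
ft_force: [-0.6, 0.1, -0.2]
width: 0.0618
gripper_force: 20.0
```

>>> send_rows(
  moves=[
    {"claw": -0.2,"dx": 0,"dy": 0,"dz": 0.014,"rx": 0,"ry": 0,"rz": 0},
    {"claw": -0.2,"dx": 0,"dy": 0,"dz": 0.01,"rx": 0,"ry": 0,"rz": 0},
    {"claw": -0.2,"dx": 0,"dy": 0,"dz": 0,"rx": 0,"ry": 0,"rz": 0},
  ],
)

```text
time_s: 42.4
tcp_pos: [0.5018, -0.0362, 0.0674]
eef_rot: [0.001, 1.0, -0.001, 0.001]
ft_force: [-1.1, 0.0, -0.4]
width: 0.062
gripper_force: 20.0
```

>>> send_rows(
  moves=[
    {"claw": -0.2,"dx": 0,"dy": 0,"dz": 0.006,"rx": 0,"ry": 0,"rz": 0},
    {"claw": -0.2,"dx": 0,"dy": 0,"dz": 0,"rx": 0,"ry": 0,"rz": 0},
  ],
)

```text
time_s: 42.65
tcp_pos: [0.5021, -0.0362, 0.066]
eef_rot: [0.001, 1.0, -0.001, 0.002]
ft_force: [-0.3, -0.2, -0.6]
width: 0.062
gripper_force: 20.0
```

>>> send_rows(
  moves=[
    {"claw": -0.2,"dx": 0,"dy": 0,"dz": 0.006,"rx": 0,"ry": 0,"rz": 0},
    {"claw": -0.2,"dx": 0,"dy": 0,"dz": 0,"rx": 0,"ry": 0,"rz": 0},
  ],
)

```text
time_s: 42.9
tcp_pos: [0.5032, -0.0364, 0.0658]
eef_rot: [0.002, 1.0, -0.001, 0.003]
ft_force: [-2.6, 0.9, 9.4]
width: 0.0616
gripper_force: 20.0
```

>>> send_rows(
  moves=[
    {"claw": -0.5,"dx": 0,"dy": 0,"dz": 0,"rx": 0,"ry": 0,"rz": 0},
    {"claw": -0.8,"dx": 0,"dy": 0,"dz": 0,"rx": 0,"ry": 0,"rz": 0},
    {"claw": -0.9,"dx": 0,"dy": 0,"dz": 0,"rx": 0,"ry": 0,"rz": 0},
    {"claw": -0.9,"dx": 0,"dy": 0,"dz": -0.08,"rx": 0,"ry": 0,"rz": 0},
    {"claw": -0.9,"dx": 0,"dy": 0,"dz": -0.14,"rx": 0,"ry": 0,"rz": 0},
    {"claw": -0.9,"dx": -0.12,"dy": 0,"dz": -0.16,"rx": 0,"ry": 0,"rz": 0},
    {"claw": -0.9,"dx": -0.12,"dy": 0,"dz": -0.16,"rx": 0,"ry": 0,"rz": 0},
    {"claw": -0.9,"dx": 0,"dy": 0,"dz": 0,"rx": 0,"ry": 0,"rz": 0},
  ],
)

```text
time_s: 43.9
tcp_pos: [0.4308, -0.0361, 0.2311]
eef_rot: [0.002, 1.0, -0.001, 0.006]
ft_force: [0.3, 1.0, -0.9]
width: 0.0883
gripper_force: 0.0
```

```bash
python3 - <<'E'
from h import *
print(tool().round(4).tolist());c=cam("wrist");np.save("e1.npy",c,allow_pickle=True);blobs(c,.083);blobs(c,.054)
E=plan([.57,-.0875,.24],Rt(0),n=4)
E
```

```text
[[0.9999, -0.0017, 0.0124, 0.4308], [-0.0016, -1.0, -0.0047, -0.0361], [0.0124, 0.0047, -0.9999, 0.2311], [0.0, 0.0, 0.0, 1.0]]
blob px [274 102] [351 181] ctr 0.5002 -0.0376 diam 0.0639 fill 0.973
blob px [489   0] [559  46] ctr 0.6035 -0.2024 diam 0.0578 fill 0.536
blob px [274 102] [351 181] ctr 0.5004 -0.0376 diam 0.0695 fill 0.974
blob px [489   0] [559  46] ctr 0.6128 -0.217 diam 0.0629 fill 0.537
1 / 4 {'dx': 0.116, 'dy': 0.043, 'dz': -0.008, 'ry': -0.001}
2 / 4 {'dx': 0.116, 'dy': 0.043, 'dz': -0.009, 'ry': -0.001}
3 / 4 {'dx': 0.116, 'dy': 0.043, 'dz': -0.009, 'ry': -0.001}
4 / 4 {'dx': 0.116, 'dy': 0.043, 'dz': -0.009, 'ry': -0.001}
```

The second cup is fully home: its rim measures 63.9 mm at the nested height of 83 mm. Next cup.

>>> send_rows(
  moves=[
    {"claw": -0.9,"dx": 0.116,"dy": 0.043,"dz": -0.008,"rx": 0,"ry": -0.001,"rz": 0},
    {"claw": -0.9,"dx": 0.116,"dy": 0.043,"dz": -0.009,"rx": 0,"ry": -0.001,"rz": 0},
    {"claw": -0.9,"dx": 0.116,"dy": 0.043,"dz": -0.009,"rx": 0,"ry": -0.001,"rz": 0},
    {"claw": -0.9,"dx": 0.116,"dy": 0.043,"dz": -0.009,"rx": 0,"ry": -0.001,"rz": 0},
    {"claw": -0.9,"dx": 0,"dy": 0,"dz": 0,"rx": 0,"ry": 0,"rz": 0},
    {"claw": -0.9,"dx": 0,"dy": 0,"dz": 0,"rx": 0,"ry": 0,"rz": 0},
  ],
)

```text
time_s: 44.7
tcp_pos: [0.5679, -0.0871, 0.2346]
eef_rot: [0.001, 1.0, -0.001, -0.006]
ft_force: [0.1, 0.0, -0.1]
width: 0.0887
gripper_force: 0.0
```

```bash
python3 - <<'E'
from h import *
print(tool().round(4).tolist());c=cam("wrist");np.save("e2.npy",c,allow_pickle=True);blobs(c,.054)
E=plan([.636,-.085,.11],Rt(0),n=4); plan([.636,-.085,.036],Rt(0),T=E,n=3)
E
```

```text
[[0.9999, -0.0013, -0.012, 0.5679], [-0.0013, -1.0, -0.0019, -0.0871], [-0.012, 0.002, -0.9999, 0.2346], [0.0, 0.0, 0.0, 1.0]]
blob px [223 246] [294 297] ctr 0.5027 -0.0333 diam 0.0765 fill 0.651
blob px [416 125] [489 194] ctr 0.6192 -0.2152 diam 0.0693 fill 0.878
blob px [277 103] [347 175] ctr 0.6354 -0.088 diam 0.0639 fill 0.974
1 / 4 {'dx': 0.058, 'dy': -0.002, 'dz': 0.104, 'ry': 0.001}
2 / 4 {'dx': 0.058, 'dy': -0.002, 'dz': 0.104, 'ry': 0.001}
3 / 4 {'dx': 0.057, 'dy': -0.002, 'dz': 0.104, 'ry': 0.001}
4 / 4 {'dx': 0.057, 'dy': -0.002, 'dz': 0.104, 'ry': 0.001}
1 / 3 {'dz': 0.082}
```

>>> send_rows(
  moves=[
    {"claw": -0.9,"dx": 0.058,"dy": 0,"dz": 0.104,"rx": 0,"ry": 0.001,"rz": 0},
    {"claw": -0.9,"dx": 0.058,"dy": 0,"dz": 0.104,"rx": 0,"ry": 0.001,"rz": 0},
    {"claw": -0.9,"dx": 0.057,"dy": 0,"dz": 0.104,"rx": 0,"ry": 0.001,"rz": 0},
    {"claw": -0.9,"dx": 0.057,"dy": 0,"dz": 0.104,"rx": 0,"ry": 0.001,"rz": 0},
    {"claw": -0.9,"dx": 0,"dy": 0,"dz": 0.082,"rx": 0,"ry": 0,"rz": 0},
    {"claw": -0.9,"dx": 0,"dy": 0,"dz": 0.082,"rx": 0,"ry": 0,"rz": 0},
    {"claw": -0.9,"dx": 0,"dy": 0,"dz": 0.07,"rx": 0,"ry": 0,"rz": 0},
    {"claw": -0.9,"dx": 0,"dy": 0,"dz": 0,"rx": 0,"ry": 0,"rz": 0},
  ],
)

```text
time_s: 45.75
tcp_pos: [0.6354, -0.0875, 0.0393]
eef_rot: [0.001, 1.0, -0.001, 0.0]
ft_force: [0.5, 0.1, 0.1]
width: 0.0885
gripper_force: 0.0
```

```bash
python3 - <<'E'
from h import *
print(tool().round(4).tolist());plan([.6360,-.0875,.036],Rt(0),n=1)
E
```

```text
[[1.0, -0.0012, 0.0001, 0.6354], [-0.0012, -1.0, -0.002, -0.0875], [0.0001, 0.002, -1.0, 0.0393], [0.0, 0.0, 0.0, 1.0]]
1 / 1 {'dx': 0.002, 'dz': 0.011, 'rx': 0.001}
```

>>> send_rows(
  moves=[
    {"claw": -0.9,"dx": 0.002,"dy": 0,"dz": 0.012,"rx": 0,"ry": 0,"rz": 0},
    {"claw": -0.4,"dx": 0,"dy": 0,"dz": 0,"rx": 0,"ry": 0,"rz": 0},
    {"claw": -0.4,"dx": 0,"dy": 0,"dz": 0,"rx": 0,"ry": 0,"rz": 0},
    {"claw": -0.4,"dx": 0,"dy": 0,"dz": 0,"rx": 0,"ry": 0,"rz": 0},
    {"claw": -0.2,"dx": 0,"dy": 0,"dz": 0,"rx": 0,"ry": 0,"rz": 0},
    {"claw": -0.2,"dx": 0,"dy": 0,"dz": 0,"rx": 0,"ry": 0,"rz": 0},
    {"claw": -0.2,"dx": 0,"dy": 0,"dz": 0,"rx": 0,"ry": 0,"rz": 0},
  ],
)

```text
time_s: 46.62
tcp_pos: [0.6384, -0.088, 0.0381]
eef_rot: [0.001, 1.0, -0.001, 0.002]
ft_force: [0.2, 1.3, 4.6]
width: 0.0633
gripper_force: 20.0
```

>>> send_rows(
  moves=[
    {"claw": -0.2,"dx": 0,"dy": 0,"dz": -0.04,"rx": 0,"ry": 0,"rz": 0},
    {"claw": -0.2,"dx": 0,"dy": 0,"dz": -0.1,"rx": 0,"ry": 0,"rz": 0},
    {"claw": -0.2,"dx": 0,"dy": 0,"dz": -0.13,"rx": 0,"ry": 0,"rz": 0},
    {"claw": -0.2,"dx": 0,"dy": 0,"dz": -0.13,"rx": 0,"ry": 0,"rz": 0},
    {"claw": -0.2,"dx": 0,"dy": 0,"dz": 0,"rx": 0,"ry": 0,"rz": 0},
  ],
)

```text
time_s: 47.25
tcp_pos: [0.6402, -0.0886, 0.1629]
eef_rot: [0.002, 1.0, -0.001, 0.006]
ft_force: [1.1, 0.7, -0.0]
width: 0.063
gripper_force: 20.0
```

```bash
python3 - <<'E'
from h import *
T=tool();print(T.round(4).tolist(),env.get_state()["width"],env.get_state()["gripper_force"])
c=cam("wrist");held(c)
plan([.5015,-.0363,.17],Rt(0),n=4)
E
```

```text
[[0.9999, -0.0015, 0.0114, 0.6402], [-0.0015, -1.0, -0.0049, -0.0886], [0.0114, 0.0048, -0.9999, 0.1629], [0.0, 0.0, 0.0, 1.0]] 0.06303432301367523 19.999556690454483
held centre tool xy [0.0017 0.0021] rms 0.00023 15 front 0.0342
1 / 4 {'dx': -0.114, 'dy': -0.043, 'dz': -0.009, 'ry': -0.001}
```

>>> send_rows(
  moves=[
    {"claw": -0.2,"dx": -0.114,"dy": -0.043,"dz": -0.008,"rx": 0,"ry": 0,"rz": 0},
    {"claw": -0.2,"dx": -0.114,"dy": -0.043,"dz": -0.008,"rx": 0,"ry": 0,"rz": 0},
    {"claw": -0.2,"dx": -0.114,"dy": -0.043,"dz": -0.008,"rx": 0,"ry": 0,"rz": 0},
    {"claw": -0.2,"dx": -0.114,"dy": -0.043,"dz": -0.008,"rx": 0,"ry": 0,"rz": 0},
    {"claw": -0.2,"dx": 0,"dy": 0,"dz": 0,"rx": 0,"ry": 0,"rz": 0},
    {"claw": -0.2,"dx": 0,"dy": 0,"dz": 0,"rx": 0,"ry": 0,"rz": 0},
  ],
)

```text
time_s: 48.05
tcp_pos: [0.5008, -0.0361, 0.1657]
eef_rot: [0.001, 1.0, -0.001, 0.001]
ft_force: [-0.2, -0.2, 0.8]
width: 0.0634
gripper_force: 20.0
```

```bash
python3 - <<'E'
from h import *
T=tool();print(T.round(4).tolist())
plan([.5017,-.0363,.108],Rt(0),n=4)
E
```

```text
[[1.0, -0.0014, 0.0029, 0.5008], [-0.0014, -1.0, -0.0029, -0.0361], [0.0029, 0.0029, -1.0, 0.1657], [0.0, 0.0, 0.0, 1.0]]
1 / 4 {'dx': 0.001, 'dz': 0.048}
```

>>> send_rows(
  moves=[
    {"claw": -0.2,"dx": 0.001,"dy": 0,"dz": 0.048,"rx": 0,"ry": 0,"rz": 0},
    {"claw": -0.2,"dx": 0.001,"dy": 0,"dz": 0.048,"rx": 0,"ry": 0,"rz": 0},
    {"claw": -0.2,"dx": 0.001,"dy": 0,"dz": 0.048,"rx": 0,"ry": 0,"rz": 0},
    {"claw": -0.2,"dx": 0,"dy": 0,"dz": 0.048,"rx": 0,"ry": 0,"rz": 0},
    {"claw": -0.2,"dx": 0,"dy": 0,"dz": 0,"rx": 0,"ry": 0,"rz": 0},
    {"claw": -0.2,"dx": 0,"dy": 0,"dz": 0.015,"rx": 0,"ry": 0,"rz": 0},
    {"claw": -0.2,"dx": 0,"dy": 0,"dz": 0.015,"rx": 0,"ry": 0,"rz": 0},
    {"claw": -0.2,"dx": 0,"dy": 0,"dz": 0,"rx": 0,"ry": 0,"rz": 0},
  ],
)

```text
time_s: 49.05
tcp_pos: [0.5019, -0.0361, 0.0999]
eef_rot: [0.001, 1.0, -0.001, 0.002]
ft_force: [-0.1, -0.9, -0.6]
width: 0.0632
gripper_force: 20.0
```

>>> send_rows(
  moves=[
    {"claw": -0.2,"dx": 0,"dy": 0,"dz": 0.01,"rx": 0,"ry": 0,"rz": 0},
    {"claw": -0.2,"dx": 0,"dy": 0,"dz": 0.008,"rx": 0,"ry": 0,"rz": 0},
    {"claw": -0.2,"dx": 0,"dy": 0,"dz": 0,"rx": 0,"ry": 0,"rz": 0},
  ],
)

```text
time_s: 49.42
tcp_pos: [0.5018, -0.0361, 0.0943]
eef_rot: [0.001, 1.0, -0.001, 0.002]
ft_force: [0.1, 0.0, -0.9]
width: 0.0628
gripper_force: 20.0
```

>>> send_rows(
  moves=[
    {"claw": -0.2,"dx": 0,"dy": 0,"dz": 0.007,"rx": 0,"ry": 0,"rz": 0},
    {"claw": -0.2,"dx": 0,"dy": 0,"dz": 0,"rx": 0,"ry": 0,"rz": 0},
  ],
)

```text
time_s: 49.68
tcp_pos: [0.5019, -0.0361, 0.0923]
eef_rot: [0.001, 1.0, -0.001, 0.002]
ft_force: [-0.7, -0.1, -0.1]
width: 0.0631
gripper_force: 20.0
```

>>> send_rows(
  moves=[
    {"claw": -0.2,"dx": 0,"dy": 0,"dz": 0.006,"rx": 0,"ry": 0,"rz": 0},
    {"claw": -0.2,"dx": 0,"dy": 0,"dz": 0,"rx": 0,"ry": 0,"rz": 0},
  ],
)

```text
time_s: 49.92
tcp_pos: [0.5023, -0.0362, 0.0911]
eef_rot: [0.001, 1.0, -0.001, 0.002]
ft_force: [-1.2, 0.6, 2.4]
width: 0.0632
gripper_force: 20.0
```

Contact at the predicted height. One more small press, then release, retreat and check.

>>> send_rows(
  moves=[
    {"claw": -0.2,"dx": 0,"dy": 0,"dz": 0.005,"rx": 0,"ry": 0,"rz": 0},
    {"claw": -0.2,"dx": 0,"dy": 0,"dz": 0,"rx": 0,"ry": 0,"rz": 0},
  ],
)

```text
time_s: 50.18
tcp_pos: [0.5034, -0.0363, 0.091]
eef_rot: [0.002, 1.0, -0.001, 0.003]
ft_force: [-2.2, 0.2, 11.4]
width: 0.0633
gripper_force: 20.0
```

>>> send_rows(
  moves=[
    {"claw": -0.5,"dx": 0,"dy": 0,"dz": 0,"rx": 0,"ry": 0,"rz": 0},
    {"claw": -0.8,"dx": 0,"dy": 0,"dz": 0,"rx": 0,"ry": 0,"rz": 0},
    {"claw": -0.9,"dx": 0,"dy": 0,"dz": 0,"rx": 0,"ry": 0,"rz": 0},
    {"claw": -0.9,"dx": 0,"dy": 0,"dz": -0.08,"rx": 0,"ry": 0,"rz": 0},
    {"claw": -0.9,"dx": 0,"dy": 0,"dz": -0.14,"rx": 0,"ry": 0,"rz": 0},
    {"claw": -0.9,"dx": -0.12,"dy": 0,"dz": -0.13,"rx": 0,"ry": 0,"rz": 0},
    {"claw": -0.9,"dx": -0.12,"dy": 0,"dz": -0.13,"rx": 0,"ry": 0,"rz": 0},
    {"claw": -0.9,"dx": 0,"dy": 0,"dz": 0,"rx": 0,"ry": 0,"rz": 0},
  ],
)

```text
time_s: 51.18
tcp_pos: [0.4302, -0.036, 0.2369]
eef_rot: [0.002, 1.0, -0.001, 0.005]
ft_force: [0.7, 0.1, 0.9]
width: 0.0882
gripper_force: 0.0
```

```bash
python3 - <<'E'
from h import *
print(tool().round(4).tolist());c=cam("wrist");blobs(c,.107);blobs(c,.054)
E=plan([.549,-.216,.245],Rt(0),n=5)
E
```

```text
[[0.9999, -0.0017, 0.0107, 0.4302], [-0.0016, -1.0, -0.0044, -0.036], [0.0107, 0.0044, -0.9999, 0.2369], [0.0, 0.0, 0.0, 1.0]]
blob px [272 100] [353 183] ctr 0.4988 -0.0377 diam 0.064 fill 0.968
blob px [477   0] [556  46] ctr 0.5976 -0.1873 diam 0.0609 fill 0.444
blob px [272 100] [353 183] ctr 0.499 -0.0378 diam 0.075 fill 0.968
blob px [477   0] [556  46] ctr 0.6146 -0.2131 diam 0.0713 fill 0.445
1 / 5 {'dx': 0.079, 'dy': 0.12, 'dz': -0.006, 'ry': -0.001}
```

The third cup is home: its rim measures 64 mm at 107 mm height. Last cup next.

>>> send_rows(
  moves=[
    {"claw": -0.9,"dx": 0.079,"dy": 0.12,"dz": -0.006,"rx": 0,"ry": -0.001,"rz": 0},
    {"claw": -0.9,"dx": 0.079,"dy": 0.12,"dz": -0.006,"rx": 0,"ry": -0.001,"rz": 0},
    {"claw": -0.9,"dx": 0.079,"dy": 0.12,"dz": -0.006,"rx": 0,"ry": 0,"rz": 0},
    {"claw": -0.9,"dx": 0.079,"dy": 0.12,"dz": -0.006,"rx": 0,"ry": 0,"rz": 0},
    {"claw": -0.9,"dx": 0.079,"dy": 0.12,"dz": -0.006,"rx": 0,"ry": 0,"rz": 0},
    {"claw": -0.9,"dx": 0,"dy": 0,"dz": 0,"rx": 0,"ry": 0,"rz": 0},
    {"claw": -0.9,"dx": 0,"dy": 0,"dz": 0,"rx": 0,"ry": 0,"rz": 0},
  ],
)

```text
time_s: 52.1
tcp_pos: [0.5473, -0.2153, 0.2401]
eef_rot: [0.001, 1.0, -0.001, -0.003]
ft_force: [-0.7, 0.0, -0.2]
width: 0.0883
gripper_force: 0.0
```

```bash
python3 - <<'E'
from h import *
print(tool().round(4).tolist());c=cam("wrist");blobs(c,.054)
E=plan([.617,-.216,.11],Rt(0),n=4); plan([.617,-.216,.036],Rt(0),T=E,n=3)
E
```

```text
[[1.0, -0.0016, -0.0056, 0.5473], [-0.0016, -1.0, -0.001, -0.2153], [-0.0056, 0.001, -1.0, 0.2401], [0.0, 0.0, 0.0, 1.0]]
blob px [ 70 227] [170 297] ctr 0.4929 -0.0244 diam 0.1172 fill 0.544
blob px [469 218] [639 272] ctr 0.5173 -0.4554 diam 0.1741 fill 0.135
blob px [280 101] [349 172] ctr 0.6177 -0.2181 diam 0.064 fill 0.971
1 / 4 {'dx': 0.059, 'dy': 0.001, 'dz': 0.109}
1 / 3 {'dz': 0.082}
```

>>> send_rows(
  moves=[
    {"claw": -0.9,"dx": 0.059,"dy": 0.002,"dz": 0.108,"rx": 0,"ry": 0.001,"rz": 0},
    {"claw": -0.9,"dx": 0.059,"dy": 0.002,"dz": 0.108,"rx": 0,"ry": 0,"rz": 0},
    {"claw": -0.9,"dx": 0.059,"dy": 0.002,"dz": 0.108,"rx": 0,"ry": 0,"rz": 0},
    {"claw": -0.9,"dx": 0.059,"dy": 0.001,"dz": 0.108,"rx": 0,"ry": 0,"rz": 0},
    {"claw": -0.9,"dx": 0,"dy": 0,"dz": 0.082,"rx": 0,"ry": 0,"rz": 0},
    {"claw": -0.9,"dx": 0,"dy": 0,"dz": 0.082,"rx": 0,"ry": 0,"rz": 0},
    {"claw": -0.9,"dx": 0,"dy": 0,"dz": 0.075,"rx": 0,"ry": 0,"rz": 0},
    {"claw": -0.9,"dx": 0,"dy": 0,"dz": 0,"rx": 0,"ry": 0,"rz": 0},
  ],
)

```text
time_s: 53.15
tcp_pos: [0.6167, -0.2172, 0.0386]
eef_rot: [0.001, 1.0, -0.0, -0.002]
ft_force: [0.0, -0.0, 0.1]
width: 0.0885
gripper_force: 0.0
```

```bash
python3 - <<'E'
from h import *
print(tool().round(4).tolist());plan([.6183,-.2177,.036],Rt(0),n=1)
E
```

```text
[[1.0, -0.0008, -0.0033, 0.6167], [-0.0008, -1.0, -0.0011, -0.2172], [-0.0033, 0.0011, -1.0, 0.0386], [0.0, 0.0, 0.0, 1.0]]
1 / 1 {'dx': 0.005, 'dy': 0.002, 'dz': 0.009, 'ry': 0.001}
```

>>> send_rows(
  moves=[
    {"claw": -0.9,"dx": 0.004,"dy": 0.002,"dz": 0.011,"rx": 0,"ry": 0.001,"rz": 0},
    {"claw": -0.4,"dx": 0,"dy": 0,"dz": 0,"rx": 0,"ry": 0,"rz": 0},
    {"claw": -0.4,"dx": 0,"dy": 0,"dz": 0,"rx": 0,"ry": 0,"rz": 0},
    {"claw": -0.4,"dx": 0,"dy": 0,"dz": 0,"rx": 0,"ry": 0,"rz": 0},
    {"claw": -0.2,"dx": 0,"dy": 0,"dz": 0,"rx": 0,"ry": 0,"rz": 0},
    {"claw": -0.2,"dx": 0,"dy": 0,"dz": 0,"rx": 0,"ry": 0,"rz": 0},
    {"claw": -0.2,"dx": 0,"dy": 0,"dz": 0,"rx": 0,"ry": 0,"rz": 0},
  ],
)

```text
time_s: 54.02
tcp_pos: [0.62, -0.2192, 0.0382]
eef_rot: [0.002, 1.0, -0.001, 0.002]
ft_force: [-1.2, 1.5, 3.6]
width: 0.0624
gripper_force: 19.7
```

>>> send_rows(
  moves=[
    {"claw": -0.2,"dx": 0,"dy": 0,"dz": -0.04,"rx": 0,"ry": 0,"rz": 0},
    {"claw": -0.2,"dx": 0,"dy": 0,"dz": -0.11,"rx": 0,"ry": 0,"rz": 0},
    {"claw": -0.2,"dx": 0,"dy": 0,"dz": -0.15,"rx": 0,"ry": 0,"rz": 0},
    {"claw": -0.2,"dx": 0,"dy": 0,"dz": -0.17,"rx": 0,"ry": 0,"rz": 0},
    {"claw": -0.2,"dx": 0,"dy": 0,"dz": 0,"rx": 0,"ry": 0,"rz": 0},
  ],
)

```text
time_s: 54.65
tcp_pos: [0.6224, -0.2203, 0.1859]
eef_rot: [0.004, 1.0, -0.001, 0.007]
ft_force: [-0.4, 0.8, -0.4]
width: 0.0625
gripper_force: 19.8
```

```bash
python3 - <<'E'
from h import *
T=tool();print(T.round(4).tolist(),env.get_state()["width"],env.get_state()["gripper_force"])
c=cam("wrist");held(c)
plan([.5015,-.0361,.19],Rt(0),n=5)
E
```

```text
[[0.9999, -0.0015, 0.0134, 0.6224], [-0.0014, -1.0, -0.0073, -0.2203], [0.0134, 0.0073, -0.9999, 0.1859], [0.0, 0.0, 0.0, 1.0]] 0.06247180287698887 19.77001926396042
held centre tool xy [0.0025 0.0024] rms 0.00017 15 front 0.0346
1 / 5 {'dx': -0.08, 'dy': -0.122, 'dz': -0.006, 'ry': -0.001}
2 / 5 {'dx': -0.08, 'dy': -0.122, 'dz': -0.006, 'ry': -0.001}
3 / 5 {'dx': -0.08, 'dy': -0.122, 'dz': -0.006, 'ry': -0.001}
4 / 5 {'dx': -0.08, 'dy': -0.122, 'dz': -0.006, 'ry': -0.001}
5 / 5 {'dx': -0.08, 'dy': -0.122, 'dz': -0.005, 'ry': -0.001}
```

>>> send_rows(
  moves=[
    {"claw": -0.2,"dx": -0.08,"dy": -0.122,"dz": -0.006,"rx": 0,"ry": -0.001,"rz": 0},
    {"claw": -0.2,"dx": -0.08,"dy": -0.122,"dz": -0.006,"rx": 0,"ry": -0.001,"rz": 0},
    {"claw": -0.2,"dx": -0.08,"dy": -0.122,"dz": -0.006,"rx": 0,"ry": 0,"rz": 0},
    {"claw": -0.2,"dx": -0.08,"dy": -0.122,"dz": -0.006,"rx": 0,"ry": 0,"rz": 0},
    {"claw": -0.2,"dx": -0.08,"dy": -0.122,"dz": -0.005,"rx": 0,"ry": 0,"rz": 0},
    {"claw": -0.2,"dx": 0,"dy": 0,"dz": 0,"rx": 0,"ry": 0,"rz": 0},
    {"claw": -0.2,"dx": 0,"dy": 0,"dz": 0,"rx": 0,"ry": 0,"rz": 0},
  ],
)

```text
time_s: 55.58
tcp_pos: [0.4991, -0.0357, 0.186]
eef_rot: [0.002, 1.0, -0.0, -0.002]
ft_force: [0.2, -0.4, -1.1]
width: 0.0622
gripper_force: 19.8
```

```bash
python3 - <<'E'
from h import *
T=tool();print(T.round(4).tolist())
plan([.5012,-.0362,.132],Rt(0),n=4)
E
```

```text
[[1.0, -0.001, -0.0039, 0.4991], [-0.001, -1.0, -0.003, -0.0357], [-0.0039, 0.003, -1.0, 0.186], [0.0, 0.0, 0.0, 1.0]]
1 / 4 {'dx': 0.002, 'dz': 0.045}
```

>>> send_rows(
  moves=[
    {"claw": -0.2,"dx": 0.002,"dy": 0,"dz": 0.045,"rx": 0,"ry": 0,"rz": 0},
    {"claw": -0.2,"dx": 0.002,"dy": 0,"dz": 0.045,"rx": 0,"ry": 0,"rz": 0},
    {"claw": -0.2,"dx": 0.002,"dy": 0,"dz": 0.045,"rx": 0,"ry": 0,"rz": 0},
    {"claw": -0.2,"dx": 0.001,"dy": 0.001,"dz": 0.045,"rx": 0,"ry": 0,"rz": 0},
    {"claw": -0.2,"dx": 0,"dy": 0,"dz": 0,"rx": 0,"ry": 0,"rz": 0},
    {"claw": -0.2,"dx": 0,"dy": 0,"dz": 0.015,"rx": 0,"ry": 0,"rz": 0},
    {"claw": -0.2,"dx": 0,"dy": 0,"dz": 0.015,"rx": 0,"ry": 0,"rz": 0},
    {"claw": -0.2,"dx": 0,"dy": 0,"dz": 0,"rx": 0,"ry": 0,"rz": 0},
  ],
)

```text
time_s: 56.58
tcp_pos: [0.5014, -0.036, 0.1239]
eef_rot: [0.001, 1.0, -0.001, -0.001]
ft_force: [0.3, -0.7, -0.1]
width: 0.0621
gripper_force: 19.8
```

>>> send_rows(
  moves=[
    {"claw": -0.2,"dx": 0,"dy": 0,"dz": 0.01,"rx": 0,"ry": 0,"rz": 0},
    {"claw": -0.2,"dx": 0,"dy": 0,"dz": 0.008,"rx": 0,"ry": 0,"rz": 0},
    {"claw": -0.2,"dx": 0,"dy": 0,"dz": 0,"rx": 0,"ry": 0,"rz": 0},
  ],
)

```text
time_s: 56.95
tcp_pos: [0.5012, -0.036, 0.1183]
eef_rot: [0.001, 1.0, -0.001, -0.001]
ft_force: [0.4, -1.2, 0.2]
width: 0.0625
gripper_force: 19.8
```

>>> send_rows(
  moves=[
    {"claw": -0.2,"dx": 0,"dy": 0,"dz": 0.008,"rx": 0,"ry": 0,"rz": 0},
    {"claw": -0.2,"dx": 0,"dy": 0,"dz": 0,"rx": 0,"ry": 0,"rz": 0},
  ],
)

```text
time_s: 57.2
tcp_pos: [0.5013, -0.0361, 0.1159]
eef_rot: [0.001, 1.0, -0.001, -0.001]
ft_force: [-0.2, -0.3, -1.1]
width: 0.0627
gripper_force: 19.8
```

>>> send_rows(
  moves=[
    {"claw": -0.2,"dx": 0,"dy": 0,"dz": 0.006,"rx": 0,"ry": 0,"rz": 0},
    {"claw": -0.2,"dx": 0,"dy": 0,"dz": 0,"rx": 0,"ry": 0,"rz": 0},
  ],
)

```text
time_s: 57.45
tcp_pos: [0.502, -0.0362, 0.1151]
eef_rot: [0.002, 1.0, -0.001, -0.001]
ft_force: [-0.5, -0.1, 3.6]
width: 0.0625
gripper_force: 19.7
```

>>> send_rows(
  moves=[
    {"claw": -0.2,"dx": 0,"dy": 0,"dz": 0.005,"rx": 0,"ry": 0,"rz": 0},
    {"claw": -0.2,"dx": 0,"dy": 0,"dz": 0,"rx": 0,"ry": 0,"rz": 0},
  ],
)

```text
time_s: 57.7
tcp_pos: [0.5029, -0.0362, 0.115]
eef_rot: [0.002, 1.0, -0.001, 0.0]
ft_force: [-1.4, 0.5, 11.4]
width: 0.0626
gripper_force: 19.7
```

>>> send_rows(
  moves=[
    {"claw": -0.5,"dx": 0,"dy": 0,"dz": 0,"rx": 0,"ry": 0,"rz": 0},
    {"claw": -0.8,"dx": 0,"dy": 0,"dz": 0,"rx": 0,"ry": 0,"rz": 0},
    {"claw": -0.9,"dx": 0,"dy": 0,"dz": 0,"rx": 0,"ry": 0,"rz": 0},
    {"claw": -0.9,"dx": 0,"dy": 0,"dz": -0.08,"rx": 0,"ry": 0,"rz": 0},
    {"claw": -0.9,"dx": 0,"dy": 0,"dz": -0.14,"rx": 0,"ry": 0,"rz": 0},
    {"claw": -0.9,"dx": -0.12,"dy": 0,"dz": -0.13,"rx": 0,"ry": 0,"rz": 0},
    {"claw": -0.9,"dx": -0.12,"dy": 0,"dz": -0.13,"rx": 0,"ry": 0,"rz": 0},
    {"claw": -0.9,"dx": 0,"dy": 0,"dz": 0,"rx": 0,"ry": 0,"rz": 0},
  ],
)

```text
time_s: 58.7
tcp_pos: [0.4304, -0.0359, 0.2611]
eef_rot: [0.002, 1.0, -0.001, 0.002]
ft_force: [0.1, 0.7, -0.1]
width: 0.0883
gripper_force: 0.0
```

```bash
python3 - <<'E'
from h import *
print(tool().round(4).tolist());c=cam("wrist");blobs(c,.131)
s=cam("scene");t=cam("top");np.save("sF.npy",s,allow_pickle=True)
# stack outline in scene: white blob near stack, vs predicted rim/foot rows
hsv=cv2.cvtColor(s["img"],cv2.COLOR_RGB2HSV);m=((hsv[...,1]<70)&(hsv[...,2]>110)).astype(np.uint8)
n,l,st,ce=cv2.connectedComponentsWithStats(m)
print([st[i].tolist() for i in range(1,n) if st[i][4]>150 and 200<ce[i][0]<460 and 180<ce[i][1]<400])
print("pred top/foot",proj(s,[.5,-.0375,.131]),proj(s,[.5,-.0375,.005]))
# caddy stillness: compare with the earlier frame
a=np.load("s11.npy",allow_pickle=True).item()["img"].astype(int);d=abs(s["img"].astype(int)-a).max(2)
print("caddy change px",(d[248:320,380:445]>30).sum())
hs=cv2.cvtColor(t["img"],cv2.COLOR_RGB2HSV);m=((hs[...,1]<45)&(hs[...,2]>120)).astype(np.uint8);n,l,st,ce=cv2.connectedComponentsWithStats(m)
print("top white",[(st[i][4],ce[i].round().tolist()) for i in range(1,n) if 100<st[i][4]<900 and 130<ce[i][0]<520 and 90<ce[i][1]<330])
E
```

```text
[[1.0, -0.0017, 0.0044, 0.4304], [-0.0017, -1.0, -0.0044, -0.0359], [0.0044, 0.0044, -1.0, 0.2611], [0.0, 0.0, 0.0, 1.0]]
blob px [272  99] [353 182] ctr 0.4993 -0.0374 diam 0.0637 fill 0.978
[[202, 155, 82, 69, 2073], [355, 198, 129, 23, 668], [403, 217, 49, 62, 928], [318, 230, 12, 25, 151], [266, 250, 28, 54, 1109], [201, 259, 22, 22, 158], [242, 345, 43, 40, 331]]
pred top/foot [278.79091762 257.47998035] [281.62507045 297.93661509]
caddy change px 320
top white [(np.int32(272), [435.0, 129.0]), (np.int32(138), [389.0, 162.0]), (np.int32(561), [247.0, 176.0]), (np.int32(336), [164.0, 230.0]), (np.int32(222), [480.0, 227.0]), (np.int32(282), [203.0, 251.0])]
```

The stack is home: the top rim measures 63.7 mm at 131 mm height. Now check that the caddy is still.

>>> send_rows(
  moves=[
    {"claw": -0.9,"dx": -0.05,"dy": 0,"dz": -0.1,"rx": 0,"ry": 0,"rz": 0},
    {"claw": -0.9,"dx": 0,"dy": 0,"dz": 0,"rx": 0,"ry": 0,"rz": 0},
    {"claw": -0.9,"dx": 0,"dy": 0,"dz": 0,"rx": 0,"ry": 0,"rz": 0},
    {"claw": -0.9,"dx": 0,"dy": 0,"dz": 0,"rx": 0,"ry": 0,"rz": 0},
  ],
)

```text
time_s: 59.35
tcp_pos: [0.4146, -0.0354, 0.2854]
eef_rot: [0.001, 1.0, -0.001, -0.003]
ft_force: [-0.2, -0.2, 0.7]
width: 0.0883
gripper_force: 0.0
```

```bash
python3 - <<'E'
from h import *
f=[cam("scene")["img"].astype(int) for _ in range(8)]+[np.load("sF.npy",allow_pickle=True).item()["img"].astype(int)]
r=(slice(225,322),slice(384,445))
print([(abs(x-f[0]).max(2)[r]>30).sum() for x in f])
a=np.load("s11.npy",allow_pickle=True).item()["img"].astype(int);d=(abs(f[0]-a).max(2)>30)[r]
ys,xs=np.where(d);print(d.sum(),np.percentile(ys,[0,10,50,90,100])+225,np.percentile(xs,[0,10,50,90,100])+384)
h=cv2.cvtColor(f[0].astype(np.uint8),cv2.COLOR_RGB2HSV);h1=cv2.cvtColor(a.astype(np.uint8),cv2.COLOR_RGB2HSV)
for k in(f[0],a):
    g=cv2.GaussianBlur(k.astype(np.uint8),(3,3),0);print("strap row 270 dark/bright gray cols",[int(x) for x in np.where((g[270,384:445].max(1).astype(int)-g[270,384:445].min(1))<45)[0]+384])
E
```

```text
[np.int64(0), np.int64(0), np.int64(3), np.int64(3), np.int64(4), np.int64(4), np.int64(4), np.int64(5), np.int64(312)]
676 [225. 228. 244. 255. 260.] [384. 386. 401. 428. 434.]
strap row 270 dark/bright gray cols [403, 404, 405, 406, 407, 408, 419, 420, 421, 422, 423]
strap row 270 dark/bright gray cols [403, 404, 405, 406, 407, 408, 419, 420, 421, 422, 423]
```

The straps are at the same columns as right after hanging, and nothing on the caddy moves between frames. The jar and bottle are where they were. Handing in.

```bash
python3 -c "
from station import env
print(env.job_done())"
```

```text
the job is handed in; nothing more can be done
None
```

I handed the job in at about 60 s. The S-hook is on the tall rail, the caddy hangs still from its lower curl, and all four cups are nested home in one stack on the mat. No tin, bottle or jar was touched, though I only re-checked the jar and bottle positions at the end. The first cup took three tries: two closes missed, the second apparently shifting it about 17 mm.

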